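# Load the metering module rack and lock it

### The arm

A 6-joint arm with a two-finger parallel gripper is mounted at the origin on the work surface. World frame = base frame: x ahead of the robot, y to its left, z up, the work surface at z = 0. Lengths are in m, angles in rad, forces in N, time in s.
With the tool pointing down it reaches from about 0.3 to 0.775 m from the base axis. Payload 14.6 kg.
Tool frame: the origin (TCP) lies on the front face of the gripper's body, between the roots of the fingers; the fingertips stand 97 mm ahead of it and the grasp point (between the pads) lies 78 mm ahead of it; z points along the fingers, x is the direction in which the jaws open and shut, and the axes are right-handed (so a half turn about z gives the same grasp; the last joint's range is limited). The gripper opens to 94 mm and grips with 3 to 60 N. Pads are 16 mm wide; open, the fingers measure 119 mm over their backs; the gripper's body (75 mm by 177 mm) begins 78 mm behind the grasp point.
Start: joints at [1.033, 0.3, 1.521, -0, 1.321, -0.067], TCP at [0.249, 0.49, 0.303] pointing down, gripper open.
Joint ranges: [-3.03, 3.03], [-0.79, 2.21], [0.23, 2.52], [-1.04, 4.18], [0, 3.07], [-2.55, 2.55]. Speed limits (rad/s): [2.22, 2.22, 2.57, 3.14, 3.14, 3.14].

### API

Orientations are given as [roll, pitch, yaw] about the fixed x, y, z axes, in that order (R = Rz(yaw) Ry(pitch) Rx(roll)).
In Python, from station import sensors, camera, ctrl gives the robot as it stands.
- The arm moves only by the tool move_arm, never from a script. Its argument "rows" is text: rows parted by semicolons, each of 6 numbers parted by spaces: the shift along the tool's x, y, z in mm, then the turn, a rotation vector about the tool's x, y, z in rad. In form: x y z wx wy wz; .... A call has 1 to 20 rows; each row shifts and turns the pose as measured when the row begins, along the tool's axes as they then stand; what a row does not reach is not made up. A row lasts 1/8 s, in which the tool goes at most 62.5 mm and 10.7 degrees, less where a joint would pass 70% of its speed; a pose out of reach is approached as far as the arm can. A call with a gripper value outside its range is refused whole. "grip" is the opening, from -1 (shut) to 1 (fully open), set as the call begins (left out, the last holds). The fingers move at their own pace and stop on an object; "newtons" is the grip in N (left out, the last holds). Time passes only in rows, so rows that do not move let the fingers close. It gives the time, the measured TCP pose, the force and the opening at its end, in the units of the state.
- sensors.get_obs(): the state, without advancing time (a new reading comes with each control period).
- camera(name): name is "scene" or "top" or "wrist"; returns a dict with "color" (384x512x3 uint8, blue, green, red), "z_map" (384x512 float32, m along the optical axis (not along the pixel's ray), 0 where there is no reading), "mtx" (3x3 intrinsics, pixels), "distortion" ([k1, k2, p1, p2, k3] as OpenCV has them; the pictures are not rectified), "position" and "attitude" of the camera in the world; the wrist camera has in their place "hand_eye" (4x4, takes a point from camera to tool coordinates, whose origin is the TCP and whose axes are the tool frame's). Camera axes: x right, y down, z forward; pixel columns grow to the right and rows downward; lengths in m; the calibration is good to about 2 mm. A picture is of the moment at which its call begins: read the wrist's pose just before it.
- ctrl.hand_in(): hands the job in, once; it reports no verdict.
The state is a dict: "time_s": time; "qpos": joint angles; "joint_vel": joint speeds; "tau": joint torques, N m; "ee_pos": TCP position; "eef_rot": TCP orientation; "force": force on the tool from outside, world axes, zero at the start; "moment": the same for the moment, N m; "grip_width": finger opening in m.
Only numpy, scipy, OpenCV 4.12 (cv2) and the standard library are available. Lean on these libraries where they do the work, as an engineer would, in place of code of your own. Each camera call takes 0.05 s, during which the arm holds its last target.

### The job

Pull out the rack's lock bolt, slide the retainer fully open, and hang every metering module standing on the table on the rack, each with its two flange holes fully down over the two pins of a bay (any bay). Then slide the retainer fully closed over the flanges and push the lock bolt fully home. Leave the other things on the table where they are.

Things in the scene. Friction and masses are not known exactly. Their poses are not given: they have to be found in the camera images.
- rack: fixed rack. Origin: centre of underside; front faces its -x. Rail along y, flat top at z 85 mm, x -20..18; on it, at x 0, four pairs of upright 8 mm round-ended pins, tops at z 101, pins 22 mm either side of each bay's middle (y -150, -50, 50, 150). Upright face sheet at x -20 below the rail's front edge. Guide behind the rail x 26..40, top z 94; lock's seat block y 198..232, x -20..46, top z 94
- bay0 (a point): bay 0 of the rack (y = -150 mm in its frame): the point on the rail's top midway between its two pins; axes as the rack's. A hung module has its flange flat on the rail, the pins through both holes, its housing in front of the face sheet (4 mm gap), its x along the rack's x; it leans forward a few degrees at most
- bay1 (a point): bay 1 of the rack (y = -50 mm in its frame): the point on the rail's top midway between its two pins; axes as the rack's. A hung module has its flange flat on the rail, the pins through both holes, its housing in front of the face sheet (4 mm gap), its x along the rack's x; it leans forward a few degrees at most
- bay2 (a point): bay 2 of the rack (y = 50 mm in its frame): the point on the rail's top midway between its two pins; axes as the rack's. A hung module has its flange flat on the rail, the pins through both holes, its housing in front of the face sheet (4 mm gap), its x along the rack's x; it leans forward a few degrees at most
- bay3 (a point): bay 3 of the rack (y = 150 mm in its frame): the point on the rail's top midway between its two pins; axes as the rack's. A hung module has its flange flat on the rail, the pins through both holes, its housing in front of the face sheet (4 mm gap), its x along the rack's x; it leans forward a few degrees at most
- module0: loose grey metering module, 0.2-0.42 kg, upright on the table. Origin: centre of underside; x to its rear, z up. Housing x -25..25 mm, y -37..37, z 0..60. Grip rib on top: x -22..22, 14 thick (y -7..7), z 60..100; pinch it across y. Rear steel flange z 54..60, y -35..35, out to x 66.5, with two 11 mm square holes at x 48.5, y -22 and 22. Front (-x): dark display. Absent in some runs
- hang0 (a point): on module 0: midway between its two flange holes, at the flange's underside (x 48.5, y 0, z 54 mm in the module); it coincides with a bay's point when the module hangs there; axes as the module's
- module1: loose grey metering module, 0.2-0.42 kg, upright on the table. Origin: centre of underside; x to its rear, z up. Housing x -25..25 mm, y -37..37, z 0..60. Grip rib on top: x -22..22, 14 thick (y -7..7), z 60..100; pinch it across y. Rear steel flange z 54..60, y -35..35, out to x 66.5, with two 11 mm square holes at x 48.5, y -22 and 22. Front (-x): dark display. Absent in some runs
- hang1 (a point): on module 1: midway between its two flange holes, at the flange's underside (x 48.5, y 0, z 54 mm in the module); it coincides with a bay's point when the module hangs there; axes as the module's
- module2: loose grey metering module, 0.2-0.42 kg, upright on the table. Origin: centre of underside; x to its rear, z up. Housing x -25..25 mm, y -37..37, z 0..60. Grip rib on top: x -22..22, 14 thick (y -7..7), z 60..100; pinch it across y. Rear steel flange z 54..60, y -35..35, out to x 66.5, with two 11 mm square holes at x 48.5, y -22 and 22. Front (-x): dark display. Absent in some runs
- hang2 (a point): on module 2: midway between its two flange holes, at the flange's underside (x 48.5, y 0, z 54 mm in the module); it coincides with a bay's point when the module hangs there; axes as the module's
- module3: loose grey metering module, 0.2-0.42 kg, upright on the table. Origin: centre of underside; x to its rear, z up. Housing x -25..25 mm, y -37..37, z 0..60. Grip rib on top: x -22..22, 14 thick (y -7..7), z 60..100; pinch it across y. Rear steel flange z 54..60, y -35..35, out to x 66.5, with two 11 mm square holes at x 48.5, y -22 and 22. Front (-x): dark display. Absent in some runs
- hang3 (a point): on module 3: midway between its two flange holes, at the flange's underside (x 48.5, y 0, z 54 mm in the module); it coincides with a bay's point when the module hangs there; axes as the module's
- retainer (a joint): slide of the retainer, an aluminium comb behind the pins, along the rack's +y: 0 = closed (each 18 mm tooth over the middle of a bay, 11 mm above the rail: nothing goes on or off the pins), 0.050 m = fully open (teeth in the gaps beside the bays). 2.5 N friction, no spring, stays where left. The lock bolt, when in, blocks it
- retainer_knob (a point): middle of the top of the retainer's upright black knob, 16 mm across, 33 mm free height below this point; moves with the retainer; at joint 0 it is at x 33, y -100, z 141 mm in the rack's frame
- lock (a joint): slide of the steel lock bolt at the +y end of the retainer, along the rack's -x (towards the front): 0 = fully in (it stands in the way of the retainer's end), 0.032 m = fully out; it lets the retainer pass when out by more than 0.020. About 2 N of friction, no spring. It can go in again only when the retainer is closed
- lock_knob (a point): middle of the top of the lock bolt's upright black knob, 16 mm across, 33 mm free height below this point; moves with the bolt; at joint 0 it is at x 33, y 213, z 141 mm in the rack's frame
- fuse_carton: bystander: cardboard carton 62 x 62 x 55 mm, origin under its centre
- cap_a: bystander: white ceramic fuse cap, 36 mm across, 38 mm tall, origin under its centre
- cap_b: bystander: white ceramic fuse cap, 36 mm across, 38 mm tall, origin under its centre
- cap_c: bystander: white ceramic fuse cap, 36 mm across, 38 mm tall, origin under its centre
- screwdriver: bystander: screwdriver lying on the table
- tape_roll: bystander: black tape roll, 66 mm across, 19 mm high
- tester: bystander: blue handheld tester lying flat, 120 x 190 x 45 mm, origin under its centre

How it is judged:
By the outcome, as a careful person would: the job done as asked, in the order asked, and still so for the second after the job is handed in, with the robot touching nothing.
Of module0, module1, module2, module3 only 3 to 4 are there at a start; the rules pass over those that are not, and their reading is None.
At some moment in a run one of module0, module1, module2, module3 may be knocked a few centimetres aside while the robot is not near it.
It also fails if it takes over 210 s, if anything falls off the work surface, if the arm or the gripper's body presses on something with over 40 N, if the wrist force passes 120 N, or if a joint passes its speed limit or range.

## Working session

There is one attempt and no reset: what is moved stays moved. The work goes in short steps, Python scripts to look and compute and a tool call to move; the robot and the scene stay as the last step left them, time stands still between calls to the robot, and variables do not carry over. Pictures are saved under pics/ and viewed, and the job is handed in when it is done.

Besides the shell and the picture viewer there is one more tool, called after "Emit:" by a JSON object that holds its "op" and its "data", one argument or row to a line. move_arm: Moves the arm, as the interface text tells. Its arguments: {"type":"object","properties":{"rows":{"type":"string"},"grip":{"type":"number"},"newtons":{"type":"number"}},"required":["rows"]}

```bash
ls; mkdir -p pics; python3 - <<'E'
from station import sensors,camera,ctrl
import cv2
o=sensors.get_obs();print(o)
for n in("scene","top","wrist"):
    c=camera(n);cv2.imwrite(f"pics/{n}0.png",c["color"])
    print(n,{k:v for k,v in c.items() if k not in("color","z_map")})
E
```

```text
pics
{'time_s': 0.0, 'qpos': array([ 1.03339296e+00,  3.00493366e-01,  1.52158221e+00,  1.30094856e-05,
        1.32070023e+00, -6.65879949e-02]), 'joint_vel': array([-1.71044637e-04,  2.63927957e-04, -3.12292409e-04,  7.80819918e-04,
        7.91674693e-04,  3.28763547e-05]), 'tau': array([-1.31841629e-03, -5.31820321e+01, -3.52724648e+01,  7.07389601e-02,
        2.45460105e-02, -9.25675954e-05]), 'ee_pos': array([0.24940544, 0.49003352, 0.30207357]), 'eef_rot': array([-3.14150136e+00,  1.17969192e-03,  1.09997778e+00]), 'force': array([-0.61639953, -0.66688749, -0.55514069]), 'moment': array([-0.01176449,  0.06833978,  0.01888471]), 'grip_width': 0.09451939349436735}
scene {'mtx': array([[351.1830933 ,   0.        , 256.06753951],
       [  0.        , 351.1830933 , 192.52087506],
       [  0.        ,   0.        ,   1.        ]]), 'distortion': array([-0.0163261,  0.       ,  0.       ,  0.       ,  0.       ]), 'position': array([ 1.34343701, -0.13677582,  0.62451184]), 'attitude': array([-2.13733254, -0.01155302,  1.37546555])}
top {'mtx': array([[415.24017926,   0.        , 2
[... 233 characters left out ...]
26, 0.03286807, 1.29010367]), 'attitude': array([-2.94774833,  0.01203386, -1.5787223 ])}
wrist {'mtx': array([[280.82452849,   0.        , 255.6479557 ],
       [  0.        , 280.82452849, 195.39034112],
       [  0.        ,   0.        ,   1.        ]]), 'distortion': array([-0.04270328,  0.        ,  0.        ,  0.        ,  0.        ]), 'hand_eye': array([[ 9.99999817e-01,  1.23065646e-05,  6.04149593e-04,
         6.53693230e-04],
       [-1.70316012e-04,  9.64999086e-01,  2.62253189e-01,
        -7.53032645e-02],
       [-5.79776369e-04, -2.62253244e-01,  9.64998912e-01,
        -8.12764694e-02],
       [ 0.00000000e+00,  0.00000000e+00,  0.00000000e+00,
         1.00000000e+00]])}
```

View pics/scene0.png

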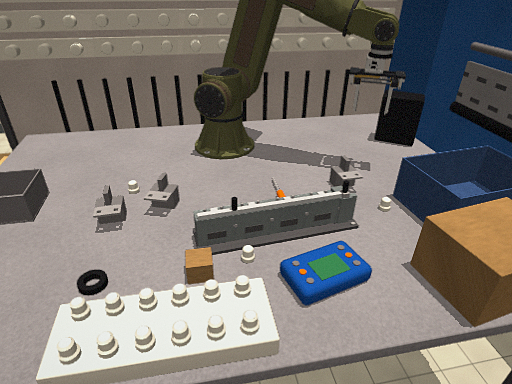

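View pics/top0.png

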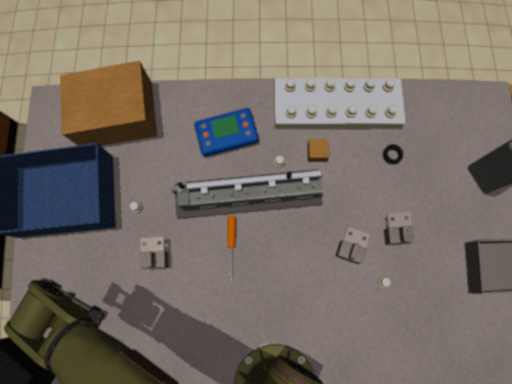

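View pics/wrist0.png

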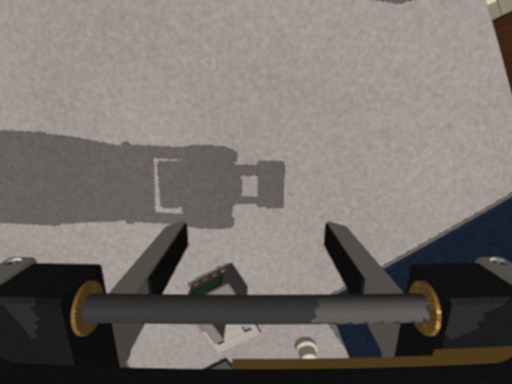

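```bash
cat > h.py <<'E'
import numpy as np,cv2
from scipy.spatial.transform import Rotation as Ro
from station import sensors,camera,ctrl
def tcp(o=None):
    o=o or sensors.get_obs();T=np.eye(4);T[:3,:3]=Ro.from_euler('xyz',o['eef_rot']).as_matrix();T[:3,3]=o['ee_pos'];return T
def cam(n):
    T0=tcp();c=camera(n)
    if n=='wrist': T=T0@c['hand_eye']
    else:
        T=np.eye(4);T[:3,:3]=Ro.from_euler('xyz',c['attitude']).as_matrix();T[:3,3]=c['position']
    c['T']=T;return c
def pts(c):
    z=c['z_map'];h,w=z.shape
    u,v=np.meshgrid(np.arange(w),np.arange(h))
    n=cv2.undistortPoints(np.stack([u,v],-1).reshape(-1,1,2).astype(np.float64),c['mtx'],c['distortion']).reshape(h,w,2)
    P=np.concatenate([n*z[...,None],z[...,None]],-1)
    W=P@c['T'][:3,:3].T+c['T'][:3,3];W[z==0]=np.nan
    return W
def ray(c,uv):
    n=cv2.undistortPoints(np.array(uv,float).reshape(-1,1,2),c['mtx'],c['distortion']).reshape(-1,2)
    return np.c_[n,np.ones(len(n))]@c['T'][:3,:3].T
def atz(c,uv,z):
    r=ray(c,uv);o=c['T'][:3,3];return o+r*((z-o[2])/r[:,2])[:,None]
def proj(c,P):
    Ti=np.linalg.inv(c['T']);rv=cv2.Rodrigues(Ti[:3,:3])[0]
    return cv2.projectPoints(np.array(P,float).reshape(-1,1,3),rv,Ti[:3,3],c['mtx'],c['distortion'])[0].reshape(-1,2)
def save(c,f,box=None,s=1):
    im=c['color']
    if box: x0,y0,x1,y1=box;im=im[y0:y1,x0:x1]
    cv2.imwrite('pics/'+f,cv2.resize(im,None,fx=s,fy=s,interpolation=cv2.INTER_CUBIC))
E
python3 - <<'E'
from h import *
c=cam('top');W=pts(c)
np.save('top.npy',W)
print(W[185,20*1:500:30,2].round(3),W[300,180:480:30,2].round(3))
def rep(n,b,lo,hi):
    x0,y0,x1,y1=b;p=W[y0:y1,x0:x1].reshape(-1,3);m=(p[:,2]>lo)&(p[:,2]<hi);p=p[m];print(n,len(p),p.mean(0).round(4),p.min(0).round(3),p.max(0).round(3))
    r=cv2.minAreaRect((p[:,:2]*1000).astype(np.float32));print(r)
for n,b in dict(a=(132,228,176,276),b=(332,222,376,268),c=(380,206,418,250)).items():
    rep(n,b,.045,.075);rep(n,b,.085,.11);rep(n,b,.03,.2)
rep('rack',(165,165,330,215),.078,.098)
rep('knobs',(165,165,200,215),.12,.16)
rep('knobs',(270,160,310,200),.12,.16)
save(c,'topL.png',(120,160,340,290),3.5);save(c,'topR.png',(320,190,430,300),5)
E
```

```text
[ 0.006  0.004  0.005  0.041 -0.002  0.003  0.109  0.091  0.046  0.088
  0.086 -0.002  0.    -0.007  0.002 -0.   ] [-0.    -0.    -0.003 -0.001  0.004 -0.    -0.002 -0.002  0.    -0.002]
a 612 [0.3955 0.3588 0.06  ] [0.348 0.324 0.045] [0.44  0.398 0.074]
((394.17578125, 360.84100341796875), (91.60171508789062, 71.62662506103516), 2.02445387840271)
a 78 [0.3738 0.3603 0.0979] [0.353 0.354 0.085] [0.393 0.369 0.105]
((372.7860107421875, 361.4214172363281), (40.43860626220703, 13.73945140838623), 2.785780191421509)
a 730 [0.3918 0.3582 0.0635] [0.348 0.324 0.031] [0.44  0.398 0.105]
((394.2448425292969, 360.7762451171875), (91.44715118408203, 72.17456817626953), 2.412930488586426)
b 649 [ 0.4124 -0.2372  0.0598] [ 0.36  -0.286  0.046] [ 0.465 -0.188  0.074]
((410.7134094238281, -238.78244018554688), (75.08812713623047, 93.25426483154297), 69.39924621582031)
b 89 [ 0.392  -0.2302  0.0984] [ 0.371 -0.242  0.086] [ 0.414 -0.218  0.105]
((392.3067321777344, -231.11550903320312), (15.57568073272705, 44.26984405517578), 73.21019744873047)
b 767 [ 0.4092 -0.2355  0.0641] [ 0.36  -0.286  0.03 
[... 495 characters left out ...]
58  -0.3775  0.0634] [ 0.415 -0.421  0.031] [ 0.508 -0.343  0.106]
((461.3837585449219, -381.25921630859375), (91.31696319580078, 76.71353149414062), 2.574193000793457)
rack 2051 [0.5697 0.0739 0.0863] [ 0.531 -0.149  0.078] [0.626 0.302 0.098]
((579.665771484375, 77.21585083007812), (64.63375091552734, 448.50799560546875), 4.835769176483154)
knobs 31 [0.5825 0.2661 0.1369] [0.577 0.26  0.123] [0.589 0.272 0.143]
((583.418212890625, 265.96453857421875), (13.042497634887695, 11.755590438842773), 4.763145446777344)
knobs 31 [ 0.6107 -0.0438  0.1386] [ 0.604 -0.051  0.124] [ 0.618 -0.037  0.146]
((611.01806640625, -43.90560531616211), (14.146613121032715, 14.052722930908203), 88.02375793457031)
```

View pics/topL.png

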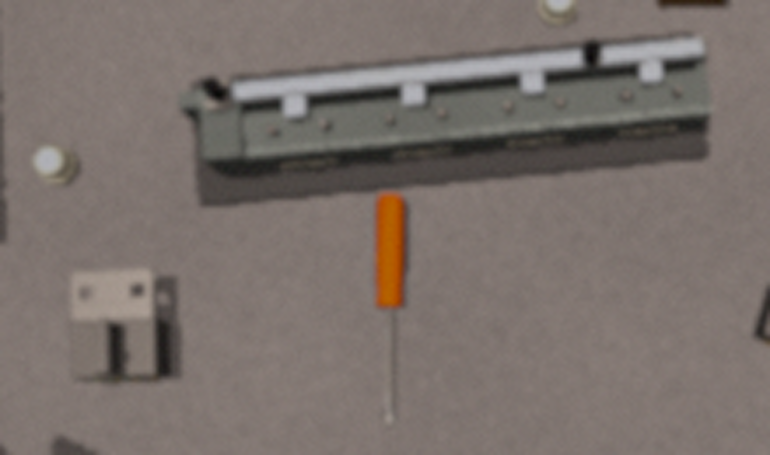

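View pics/topR.png

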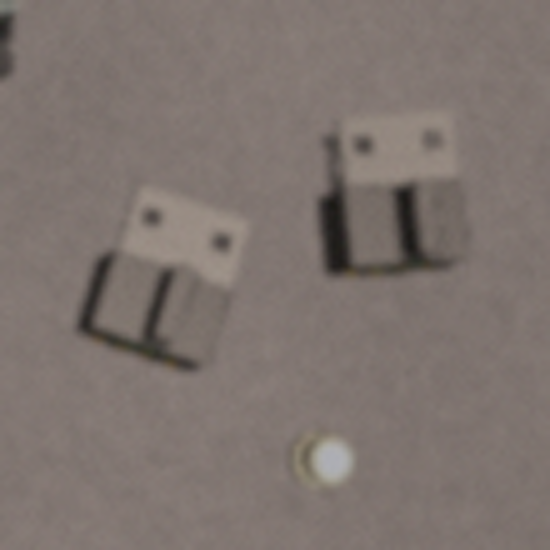

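```bash
cat >> h.py <<'E'
def go(x,y,z,yaw=None,o=None):
    """print tool-frame shift (mm) after turning and rotvec to reach TCP x,y,z with yaw, tool down"""
    T=tcp(o);R=T[:3,:3]
    Rt=R if yaw is None else Ro.from_euler('xyz',[np.pi,0,yaw]).as_matrix()
    rv=Ro.from_matrix(R.T@Rt).as_rotvec();d=np.array([x,y,z])-T[:3,3]
    print('rot',rv.round(4),'shift after rot',(Rt.T@d*1000).round(1),'| shift before rot',(R.T@d*1000).round(1))
E
python3 - <<'E'
from h import *
go(.48,.15,.40,1.66)
E
```

```text
rot [-3.0e-04  7.0e-04 -5.6e-01] shift after rot [-359.3  199.3  -97.7] | shift before rot [-198.6  359.7  -97.6]
```

Emit:
{"op": "move_arm", "data": {
  "rows": "0 0 -50 0 0 -0.14; 0 0 -45 0 0 -0.14; 0 0 0 0 0 -0.14; 0 0 0 0 0 -0.14; -45 25 0 0 0 0; -45 25 0 0 0 0; -45 25 0 0 0 0; -45 25 0 0 0 0; -45 25 0 0 0 0; -45 25 0 0 0 0; -45 25 0 0 0 0; -45 25 0 0 0 0; 0 0 0 0 0 0",
  "grip": -0.2,
  "newtons": 20
}}

```text
time_s: 1.82
ee_pos: [0.4934, 0.1429, 0.3985]
eef_rot: [-3.138, 0.003, 1.681]
force: [-0.2, 0.6, 0.4]
grip_width: 0.0371
```

```bash
python3 - <<'E'
from h import *
go(.48,.15,.40,1.66)
c=cam('wrist');cv2.imwrite('pics/w1.png',c['color'])
c=cam('top');cv2.imwrite('pics/t1.png',c['color'])
E
```

```text
rot [-0.0034  0.0032  0.021 ] shift after rot [  8.2 -12.7  -1.5] | shift before rot [  8.5 -12.6  -1.5]
```

View pics/w1.png

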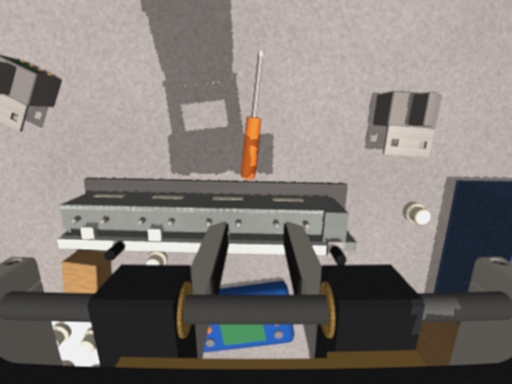

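View pics/t1.png

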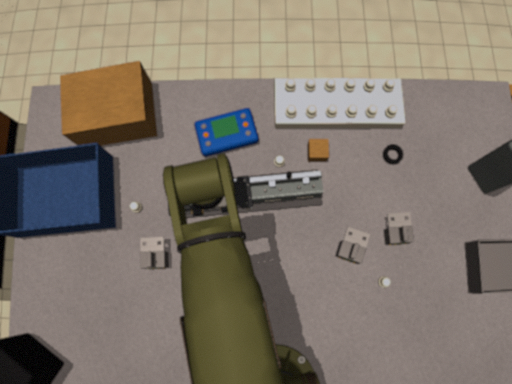

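```bash
python3 - <<'E'
from h import *
c=cam('wrist');np.save('w1.npy',c,allow_pickle=True)
O=np.array([.569,.053,0]);y=.0889
R=Ro.from_euler('z',y).as_matrix()
P=[O+R@[0,b+s*.022,.101] for b in(-.15,-.05,.05,.15) for s in(-1,1)]+[O+R@[.033,-.1,.141],O+R@[.033,.213,.141],O+R@[-.02,.198,.094],O+R@[-.02,.232,.094]]
q=proj(c,P);print(q.round(1))
im=cv2.resize(c['color'][170:290,40:370],None,fx=2.4,fy=2.4,interpolation=cv2.INTER_CUBIC)
cv2.imwrite('pics/w2.png',im)
for a in q: cv2.circle(im,tuple(int(v) for v in (a-[40,170])*2.4+.5),3,(0,0,255),1)
cv2.imwrite('pics/w2o.png',im)
E
```

```text
[[ 69.8 218.2]
 [ 99.1 219. ]
 [136.9 220.1]
 [167.1 220.9]
 [205.8 221.9]
 [236.4 222.6]
 [275.3 223.6]
 [305.8 224.2]
 [106.6 252.8]
 [339.5 258.7]
 [323.9 209.9]
 [347.1 210.5]]
```

View pics/w2.png

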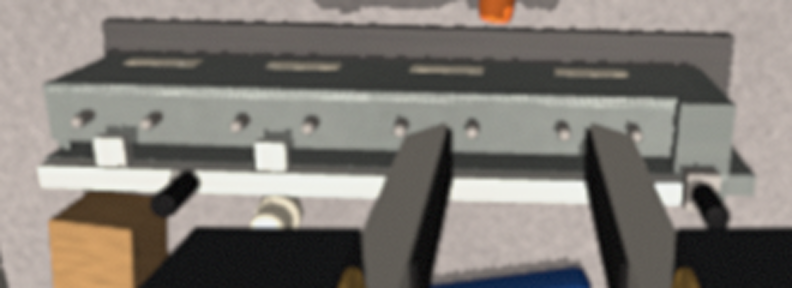

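View pics/w2o.png

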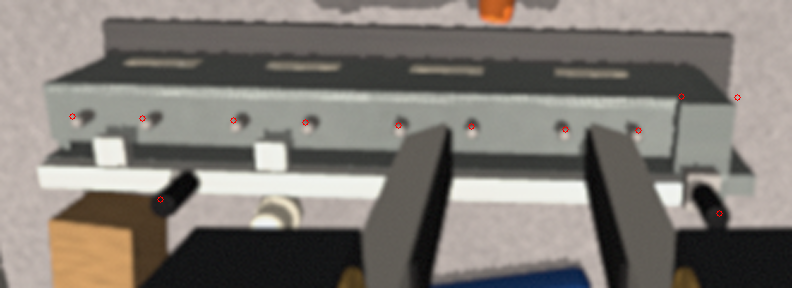

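```bash
python3 - <<'E'
from h import *
go(.583,.266,.26,1.66)
E
```

```text
rot [-0.0028  0.0027  0.025 ] shift after rot [111.6 101.5 139. ] | shift before rot [109.4 104.6 138.4]
```

Emit:
{"op": "move_arm", "data": {
  "rows": "28 25 20 0 0 0.025; 28 25 30 0 0 0; 28 25 30 0 0 0; 28 25 30 0 0 0; 0 0 20 0 0 0; 0 0 0 0 0 0"
}}

```text
time_s: 2.72
ee_pos: [0.578, 0.279, 0.2665]
eef_rot: [3.141, 0.002, 1.67]
force: [0.4, -0.7, -0.1]
grip_width: 0.0381
```

```bash
python3 - <<'E'
from h import *
go(.583,.266,.205,1.66)
c=cam('wrist');cv2.imwrite('pics/w3.png',c['color'])
E
```

```text
rot [0.0004 0.0018 0.0095] shift after rot [-13.4   3.8  61.5] | shift before rot [-13.3   3.6  61.6]
```

View pics/w3.png

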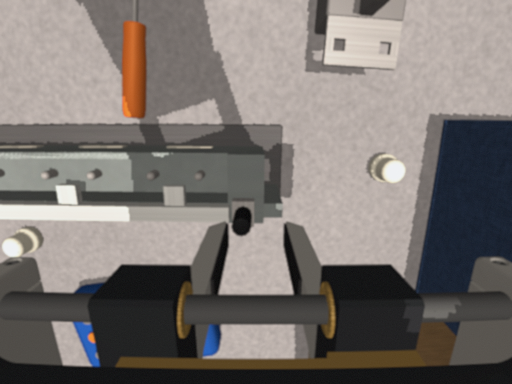

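```bash
python3 - <<'E'
from h import *
c=cam('wrist')
print(atz(c,[[242,223],[200,175],[153,175],[94,174],[46,174]],.141)[0], atz(c,[[200,174],[153,174],[94,173.5],[46,173.5]],.101))
np.save('w3.npy',c,allow_pickle=True)
q=c['color'][140:250,0:300];cv2.imwrite('pics/w3z.png',cv2.resize(q,None,fx=2.6,fy=2.6,interpolation=cv2.INTER_CUBIC))
E
```

```text
[0.58366854 0.26871499 0.141     ] [[0.55615061 0.22653188 0.101     ]
 [0.56028312 0.18411838 0.101     ]
 [0.56503318 0.12985318 0.101     ]
 [0.56933581 0.08434067 0.101     ]]
```

View pics/w3z.png

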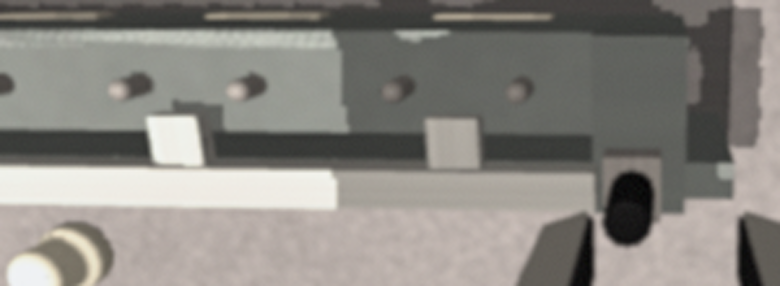

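Emit:
{"op": "move_arm", "data": {
  "rows": "-11 5 0 0 0 0; 0 0 30 0 0 0; 0 0 28 0 0 0; 0 0 0 0 0 0"
}}

```text
time_s: 3.32
ee_pos: [0.5869, 0.2657, 0.2157]
eef_rot: [3.13, -0.001, 1.667]
force: [0.7, 0.5, 0.7]
grip_width: 0.0374
```

```bash
python3 - <<'E'
from h import *
go(.584,.267,.205,1.66)
c=cam('wrist');cv2.imwrite('pics/w4.png',c['color'])
E
```

```text
rot [ 0.012  -0.0013  0.0075] shift after rot [ 1.6 -2.7 10.7] | shift before rot [ 1.6 -2.9 10.6]
```

View pics/w4.png

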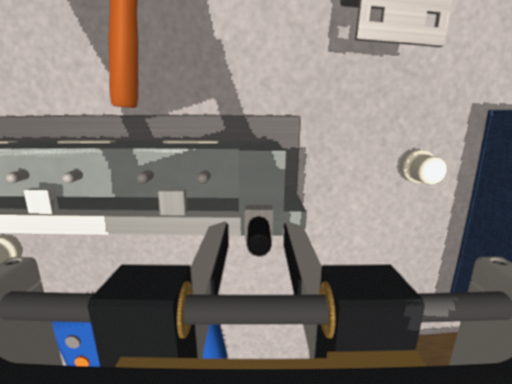

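Emit:
{"op": "move_arm", "data": {
  "rows": "1 -2 10 0.012 0 0; 0 0 0 0 0 0; 0 0 0 0 0 0; 0 0 0 0 0 0; 0 0 0 0 0 0",
  "grip": -1,
  "newtons": 25
}}

```text
time_s: 4.0
ee_pos: [0.586, 0.2673, 0.2102]
eef_rot: [3.135, -0.004, 1.668]
force: [1.3, 1.1, -2.9]
grip_width: 0.0156
```

Emit:
{"op": "move_arm", "data": {
  "rows": "0 -8 0 0 0 0; 0 -9 0 0 0 0; 0 -9 0 0 0 0; 0 -9 0 0 0 0; 0 -6 0 0 0 0; 0 0 0 0 0 0"
}}

```text
time_s: 4.75
ee_pos: [0.5465, 0.2634, 0.211]
eef_rot: [3.116, -0.007, 1.667]
force: [0.8, 3.9, -7.3]
grip_width: 0.0154
```

Emit:
{"op": "move_arm", "data": {
  "rows": "0 0 0 0 0 0; 0 0 0 0 0 0; 0 0 -50 0 0 0; 0 0 -20 0 0 0; 0 0 0 0 0 0",
  "grip": -0.2
}}

```text
time_s: 5.38
ee_pos: [0.5432, 0.2622, 0.2834]
eef_rot: [3.118, -0.006, 1.667]
force: [-0.7, -0.3, -0.5]
grip_width: 0.0374
```

```bash
python3 - <<'E'
from h import *
c=cam('wrist');cv2.imwrite('pics/w5.png',c['color']);np.save('w5.npy',c,allow_pickle=True)
print(tcp()[:3,3])
E
```

```text
[0.54307177 0.2621316  0.28264185]
```

View pics/w5.png

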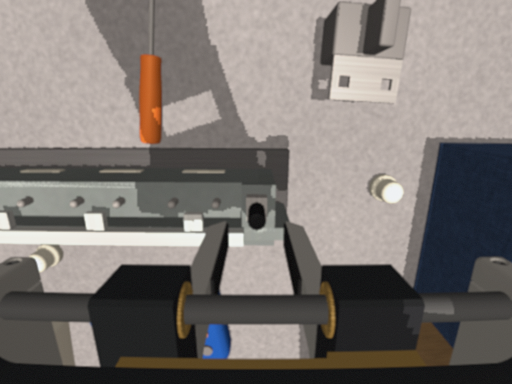

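```bash
python3 - <<'E'
from h import *
c=cam('wrist')
print(atz(c,[[257,220]],.141),atz(c,[[257,208]],.108))
E
```

```text
[[0.55312113 0.26527314 0.141     ]] [[0.55379327 0.2656949  0.108     ]]
```

```bash
python3 - <<'E'
from h import *
go(.605,-.044,.275,1.66)
E
```

```text
rot [ 0.0211 -0.0055  0.0072] shift after rot [-310.4   34.5    6.7] | shift before rot [-310.7   32.1    5.7]
```

Emit:
{"op": "move_arm", "data": {
  "rows": "-40 4 0 0.021 -0.005 0.007; -50 5 0 0 0 0; -50 5 0 0 0 0; -50 5 0 0 0 0; -50 5 0 0 0 0; -50 5 0 0 0 0; -15 4 0 0 0 0; 0 0 0 0 0 0; 0 0 0 0 0 0"
}}

```text
time_s: 6.6
ee_pos: [0.6025, -0.0459, 0.2697]
eef_rot: [-3.125, -0.002, 1.663]
force: [0.1, 0.4, 0.2]
grip_width: 0.0374
```

```bash
python3 - <<'E'
from h import *
c=cam('wrist');cv2.imwrite('pics/w6.png',c['color']);np.save('w6.npy',c,allow_pickle=True)
go(.611,-.044,.207,1.66)
E
```

```text
rot [-0.0166 -0.0016  0.0031] shift after rot [ 1.   8.6 62.8] | shift before rot [ 0.8  9.7 62.7]
```

View pics/w6.png

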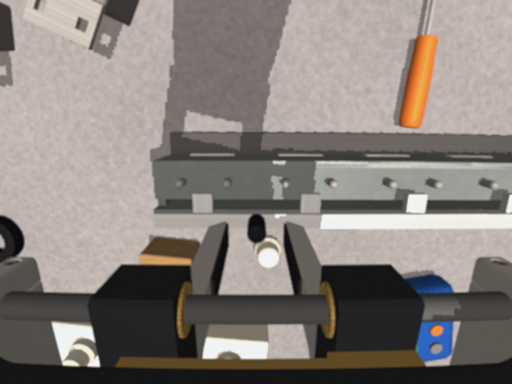

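```bash
python3 - <<'E'
from h import *
c=cam('wrist')
k=atz(c,[[258,234]],.141)[0];print(k)
go(k[0],k[1],.207,1.66)
E
```

```text
[ 0.61436972 -0.04233192  0.141     ]
rot [-0.0162 -0.0014  0.0033] shift after rot [ 2.4 12.1 63.1] | shift before rot [ 2.2 13.1 62.9]
```

Emit:
{"op": "move_arm", "data": {
  "rows": "2 11 20 -0.016 0 0; 0 0 30 0 0 0; 0 0 14 0 0 0; 0 0 0 0 0 0; 0 0 0 0 0 0"
}}

```text
time_s: 7.32
ee_pos: [0.6137, -0.0384, 0.2067]
eef_rot: [3.137, -0.001, 1.668]
force: [0.3, -0.3, 0.4]
grip_width: 0.0373
```

Emit:
{"op": "move_arm", "data": {
  "rows": "0 0 0 0 0 0; 0 0 0 0 0 0; 0 0 0 0 0 0; 0 0 0 0 0 0",
  "grip": -1
}}

```text
time_s: 7.82
ee_pos: [0.6139, -0.0386, 0.2074]
eef_rot: [3.136, -0.0, 1.668]
force: [0.1, -0.0, -1.5]
grip_width: 0.0151
```

Emit:
{"op": "move_arm", "data": {
  "rows": "7 0 0 0 0 0; 8 0 0 0 0 0; 8 0 0 0 0 0; 8 0 0 0 0 0; 8 0 0 0 0 0; 8 0 0 0 0 0; 6 0 0 0 0 0; 4 0 0 0 0 0; 0 0 0 0 0 0"
}}

```text
time_s: 8.95
ee_pos: [0.6096, 0.0077, 0.2072]
eef_rot: [3.134, 0.027, 1.662]
force: [2.4, 2.2, -2.2]
grip_width: 0.0158
```

Emit:
{"op": "move_arm", "data": {
  "rows": "5 0 0 0 0 0; 5 0 0 0 0 0; 5 0 0 0 0 0"
}}

```text
time_s: 9.32
ee_pos: [0.6093, 0.0105, 0.207]
eef_rot: [3.133, 0.051, 1.657]
force: [6.0, -40.1, -4.1]
grip_width: 0.0161
```

Emit:
{"op": "move_arm", "data": {
  "rows": "0 0 0 0 0 0; 0 0 0 0 0 0; 0 0 -40 0 -0.02 0; 0 0 -30 0 -0.03 0; 0 0 -20 0 0 0; 0 0 0 0 0 0",
  "grip": -0.2
}}

```text
time_s: 10.07
ee_pos: [0.607, 0.0205, 0.2995]
eef_rot: [3.135, 0.099, 1.659]
force: [-0.1, -0.5, -1.0]
grip_width: 0.0376
```

```bash
python3 - <<'E'
from h import *
c=cam('wrist');cv2.imwrite('pics/w7.png',c['color']);np.save('w7.npy',c,allow_pickle=True)
print(tcp()[:3,3],sensors.get_obs()['eef_rot'])
c=cam('top');save(c,'t7.png',(120,150,440,290),2.4);np.save('t7.npy',c,allow_pickle=True)
E
```

```text
[0.60676417 0.02032695 0.2982545 ] [3.13667071 0.09912509 1.65896053]
```

View pics/w7.png

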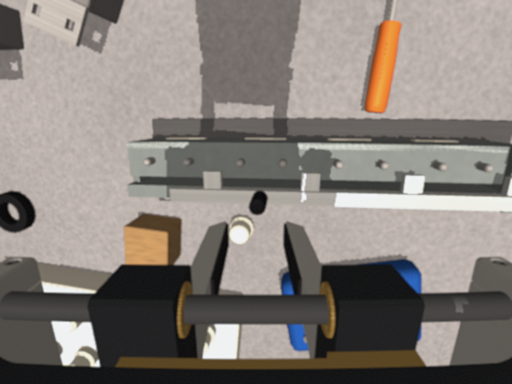

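View pics/t7.png

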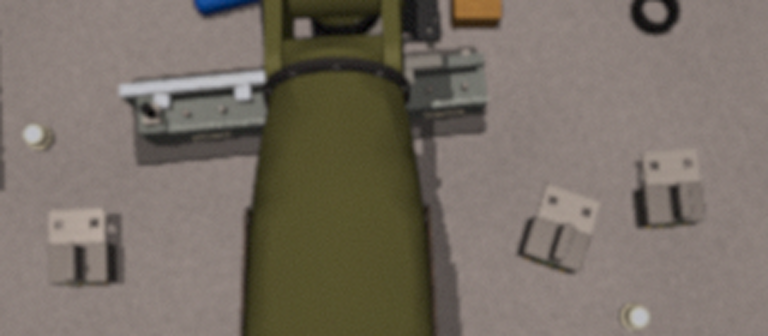

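```bash
python3 - <<'E'
from h import *
go(.53,.05,.31,1.66)
E
```

```text
rot [ 0.0034  0.0991 -0.0011] shift after rot [ 36.7 -73.7 -12.7] | shift before rot [ 35.2 -73.7 -16.5]
```

Emit:
{"op": "move_arm", "data": {
  "rows": "0 0 -5 0 0.1 0; 18 -37 0 0 0 0; 18 -37 0 0 0 0; 0 0 -6 0 0 0; 0 0 0 0 0 0"
}}

```text
time_s: 10.8
ee_pos: [0.5269, 0.0508, 0.3022]
eef_rot: [-3.136, -0.006, 1.659]
force: [0.9, 1.3, 0.3]
grip_width: 0.0377
```

```bash
python3 - <<'E'
from h import *
c=cam('wrist');cv2.imwrite('pics/w8.png',c['color']);np.save('w8.npy',c,allow_pickle=True)
print(tcp()[:3,3],sensors.get_obs()['eef_rot'])
save(c,'w8z.png',(30,130,310,250),2.8);save(c,'w8y.png',(230,130,512,250),2.8)
E
```

```text
[0.52683983 0.05080206 0.30172323] [-3.13489897 -0.00620959  1.65862655]
```

View pics/w8.png

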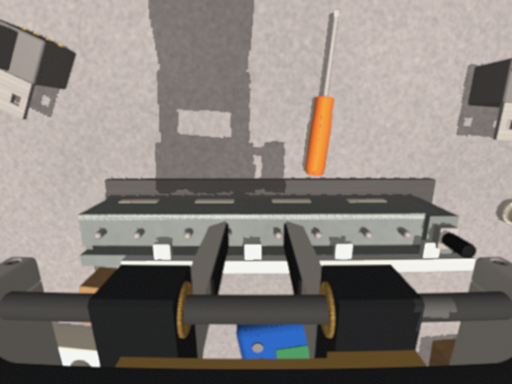

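View pics/w8z.png

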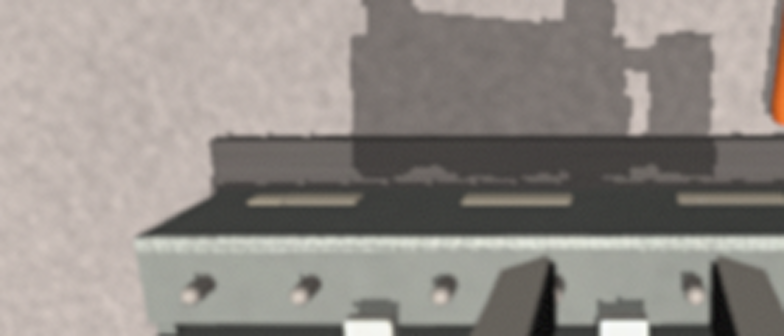

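View pics/w8y.png

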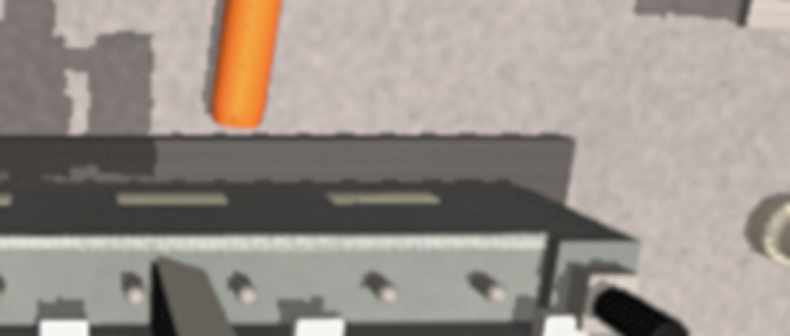

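```bash
python3 - <<'E'
from h import *
from scipy.optimize import least_squares
c=np.load('w8.npy',allow_pickle=True).item()
uv=np.array([[97.1,235.7],[136.8,236.1],[186.8,236.8],[278,236.2],[318.2,235.3],[368.2,235],[407.9,235]])
ys=np.array([-172,-128,-72,28,72,128,172])/1000
def P(p,z): 
    return np.array([[p[0]-y*np.sin(p[2]),p[1]+y*np.cos(p[2]),z] for y in ys])
for z in(.096,.1,.104):
    r=least_squares(lambda p:(proj(c,P(p,z))-uv).ravel(),[.57,.05,.09]);print(z,r.x.round(4),(r.fun.reshape(-1,2)).round(1).tolist())
r=least_squares(lambda p:(proj(c,P(p,p[3]))-uv).ravel(),[.57,.05,.09,.1]);print(r.x.round(4),r.fun.round(1))
W=pts(c);
for p in((120,225),(160,225),(260,225),(340,227),(390,225)):print(W[p[1],p[0]].round(4))
E
```

```text
0.096 [0.5751 0.0533 0.0898] [[1.5, 0.3], [0.6, -0.0], [0.8, -0.7], [0.0, -0.4], [-0.5, 0.3], [-0.6, 0.2], [-1.8, -0.2]]
0.1 [0.5736 0.0532 0.0899] [[-0.6, 0.5], [-1.0, 0.1], [-0.2, -0.5], [0.4, -0.2], [0.4, 0.4], [0.9, 0.3], [0.2, -0.1]]
0.104 [0.5721 0.053  0.0901] [[-2.8, 0.7], [-2.7, 0.3], [-1.2, -0.4], [0.7, -0.1], [1.2, 0.6], [2.5, 0.5], [2.3, 0.0]]
[0.5741 0.0532 0.0899 0.0986] [ 0.1  0.4 -0.5  0.1  0.2 -0.6  0.2 -0.3  0.1  0.4  0.4  0.2 -0.5 -0.2]
[ 0.5802 -0.0989  0.084 ]
[ 0.576  -0.0527  0.0842]
[0.5659 0.0608 0.0847]
[0.5605 0.1521 0.085 ]
[0.5537 0.2104 0.0839]
```

```bash
python3 - <<'E'
from h import *
go(.372,.361,.265,1.58)
E
```

```text
rot [-0.0069 -0.0059  0.0786] shift after rot [ 311.6 -152.    36.7] | shift before rot [ 322.4 -126.8   39.6]
```

Emit:
{"op": "move_arm", "data": {
  "rows": "0 0 0 -0.007 -0.006 0.079; 45 -22 0 0 0 0; 45 -22 0 0 0 0; 45 -22 5 0 0 0; 45 -22 5 0 0 0; 45 -22 5 0 0 0; 45 -22 5 0 0 0; 40 -20 10 0 0 0; 0 0 6 0 0 0; 0 0 0 0 0 0"
}}

```text
time_s: 12.1
ee_pos: [0.3754, 0.3685, 0.2585]
eef_rot: [-3.136, 0.003, 1.571]
force: [1.1, -0.6, 0.6]
grip_width: 0.0376
```

```bash
python3 - <<'E'
from h import *
c=cam('wrist');cv2.imwrite('pics/w9.png',c['color']);np.save('w9.npy',c,allow_pickle=True)
print(tcp()[:3,3],sensors.get_obs()['eef_rot'])
E
```

```text
[0.37546685 0.36841167 0.25883882] [-3.13659091e+00  2.46168484e-03  1.57014561e+00]
```

View pics/w9.png

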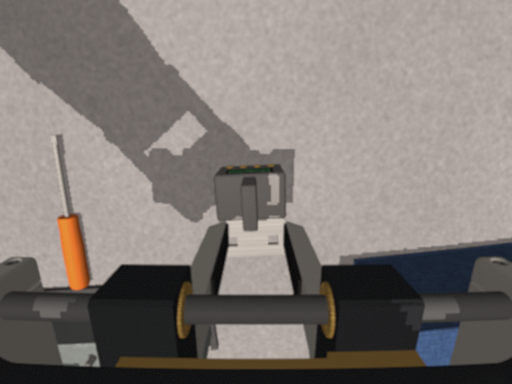

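```bash
python3 - <<'E'
from h import *
c=np.load('w9.npy',allow_pickle=True).item()
save(c,'w9z.png',(200,155,310,265),5.4)
E
```

```text
(no output)
```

View pics/w9z.png

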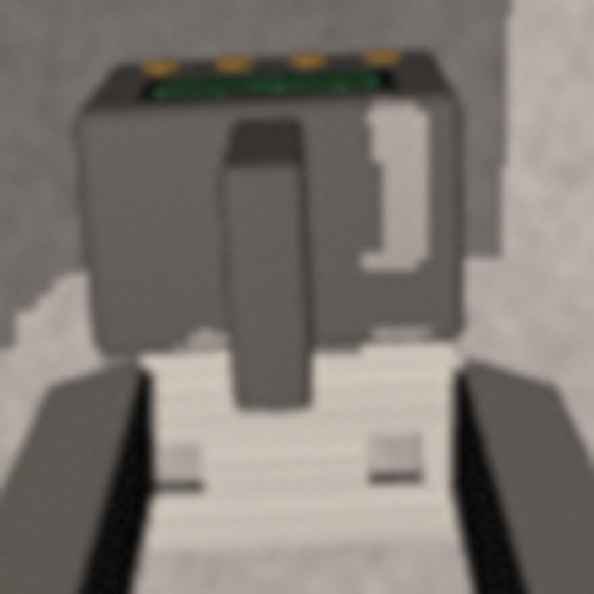

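```bash
cat >> h.py <<'E'
from scipy.optimize import least_squares
def mfit(c,feat,x0):
    """feat: list of (model xyz mm, u,v); solve x,y,yaw of module on table; returns pose, residual px; also hole-mid in tool frame"""
    M=np.array([f[0] for f in feat],float)/1000;uv=np.array([f[1:] for f in feat],float)
    def W(p):return M@Ro.from_euler('z',p[2]).as_matrix().T+[p[0],p[1],0]
    r=least_squares(lambda p:(proj(c,W(p))-uv).ravel(),x0,loss='soft_l1')
    return r.x,(proj(c,W(r.x))-uv)
def modpt(p,m):
    return Ro.from_euler('z',p[2]).as_matrix()@(np.array(m)/1000)+[p[0],p[1],0]
E
python3 - <<'E'
from h import *
c=np.load('w9.npy',allow_pickle=True).item()
z=lambda a,b:((a+.5)/5.4-.5+200,(b+.5)/5.4-.5+155)
# image right=+y(world): module y+ => right
F=[((-22,-7,100),*z(225,163)),((-22,7,100),*z(303,160)),((22,7,100),*z(312,405)),((22,-7,100),*z(237,409)),
((48.5,22,60),*z(395.5,458)),((48.5,-22,60),*z(177.5,466)),((-25,-37,60),*z(80,112)),((-25,37,60),*z(462,103))]
p,r=mfit(c,F,[.372,.361,0]);print(p,r.round(1).tolist())
H=F[4:6];p2,r2=mfit(c,H,p);print('holes only',p2)
for q in(p,p2):
  T=tcp();print((np.linalg.inv(T)@np.r_[modpt(q,(48.5,0,60)),1])[:3].round(4),(np.linalg.inv(T)@np.r_[modpt(q,(0,0,82)),1])[:3].round(4))
  g=modpt(q,(0,0,0));go(g[0],g[1],.16,np.pi/2+q[2])
E
```

```text
[0.37679139 0.36298863 0.03917337] [[-0.7, 0.1], [0.8, 0.0], [1.0, 1.5], [-0.4, 1.3], [0.0, -0.0], [-0.3, -0.1], [-1.4, -1.0], [0.9, -2.1]]
holes only [0.3768563  0.36303595 0.04103738]
[-0.003   0.0508  0.1986] [-0.005   0.0022  0.1768]
rot [-0.0051  0.0024 -0.0398] shift after rot [-5.5  1.1 98.8] | shift before rot [-5.2  1.8 98.8]
[-0.0029  0.0508  0.1986] [-0.0049  0.0023  0.1768]
rot [-0.0051  0.0024 -0.0417] shift after rot [-5.4  1.2 98.8] | shift before rot [-5.1  1.9 98.8]
```

Emit:
{"op": "move_arm", "data": {
  "rows": "-5 1 0 -0.005 0.002 -0.04; 0 0 30 0 0 0; 0 0 30 0 0 0; 0 0 20 0 0 0; 0 0 5 0 0 0; 0 0 0 0 0 0"
}}

```text
time_s: 12.9
ee_pos: [0.382, 0.3592, 0.1743]
eef_rot: [3.138, -0.002, 1.603]
force: [-0.6, 0.4, 0.4]
grip_width: 0.0373
```

```bash
python3 - <<'E'
from h import *
g=[.3768,.363];go(g[0],g[1],.163,np.pi/2+.04)
E
```

```text
rot [ 0.0041 -0.0023 -0.0083] shift after rot [ 4.  -5.1 11.3] | shift before rot [ 3.9 -5.2 11.3]
```

Emit:
{"op": "move_arm", "data": {
  "rows": "4 -5 0 0.004 -0.002 -0.008; 0 0 11 0 0 0; 0 0 0 0 0 0; 0 0 0 0 0 0"
}}

```text
time_s: 13.4
ee_pos: [0.3771, 0.3636, 0.1645]
eef_rot: [3.139, -0.002, 1.611]
force: [0.1, -0.3, -0.4]
grip_width: 0.0378
```

```bash
python3 - <<'E'
from h import *
g=[.3768,.363];go(g[0],g[1],.163,np.pi/2+.04)
c=cam('wrist');save(c,'w10.png',(180,150,340,290),5)
E
```

```text
rot [ 0.0021 -0.0019  0.0002] shift after rot [-0.6 -0.4  1.5] | shift before rot [-0.6 -0.4  1.5]
```

View pics/w10.png

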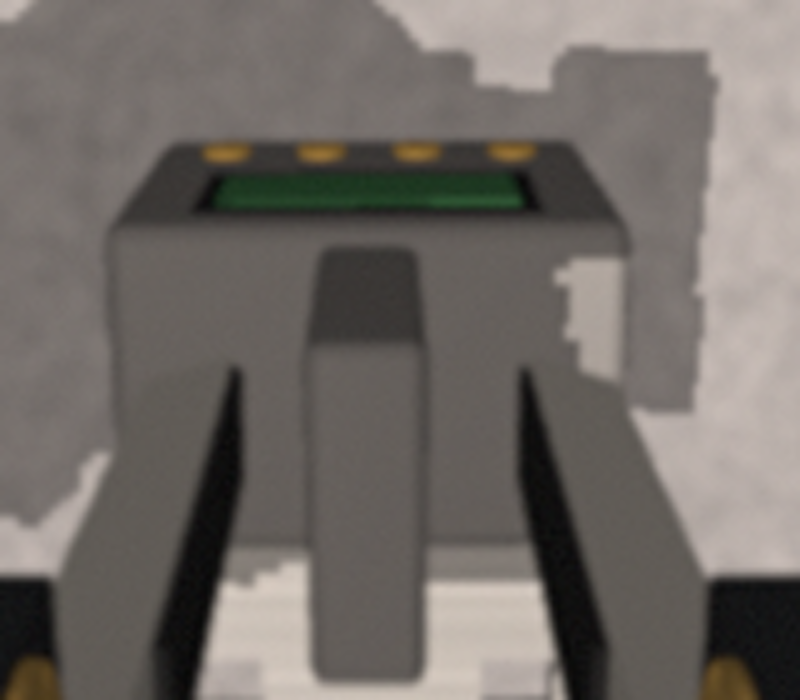

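Emit:
{"op": "move_arm", "data": {
  "rows": "0 0 1.5 0.002 -0.002 0; 0 0 0 0 0 0; 0 0 0 0 0 0; 0 0 0 0 0 0; 0 0 0 0 0 0",
  "grip": -1,
  "newtons": 45
}}

```text
time_s: 14.08
ee_pos: [0.377, 0.3634, 0.1626]
eef_rot: [-3.141, 0.001, 1.611]
force: [-1.2, -0.3, -1.3]
grip_width: 0.0137
```

```bash
python3 - <<'E'
from h import *
o=sensors.get_obs();print(o['ee_pos'],o['eef_rot'],o['grip_width'],o['force'])
E
```

```text
[0.37704361 0.3633808  0.1626348 ] [-3.14099343e+00  7.06080942e-04  1.61084886e+00] 0.013695011738822755 [-1.23998704 -0.26729377 -1.3453571 ]
```

Emit:
{"op": "move_arm", "data": {
  "rows": "0 0 -20 0 0 0; 0 0 -40 0 0 0; 0 0 -50 0 0 0; 0 0 -50 0 0 0; 0 0 -10 0 0 0; 0 0 0 0 0 0"
}}

```text
time_s: 14.82
ee_pos: [0.3766, 0.3631, 0.3355]
eef_rot: [-3.138, 0.003, 1.611]
force: [0.4, -0.5, -2.5]
grip_width: 0.0135
```

```bash
python3 - <<'E'
from h import *
print(sensors.get_obs()['grip_width'])
go(.5121,.1977,.325,np.pi/2+.09)
E
```

```text
0.013479714517962668
rot [-0.0042  0.0032 -0.0499] shift after rot [-176.9  120.1   10.5] | shift before rot [-170.7  128.8   10.6]
```

Emit:
{"op": "move_arm", "data": {
  "rows": "-20 13 0 -0.004 0.003 -0.05; -40 27 0 0 0 0; -40 27 0 0 0 0; -40 27 0 0 0 0; -30 20 0 0 0 0; -5 5 0 0 0 0; 0 0 0 0 0 0; 0 0 0 0 0 0"
}}

```text
time_s: 15.82
ee_pos: [0.5114, 0.1947, 0.3209]
eef_rot: [-3.122, 0.006, 1.665]
force: [-0.4, 0.2, -2.0]
grip_width: 0.0139
```

```bash
python3 - <<'E'
from h import *
go(.5121,.1977,.225,np.pi/2+.09)
c=cam('wrist');cv2.imwrite('pics/w11.png',c['color'])
E
```

```text
rot [-0.0195  0.0058  0.0043] shift after rot [ 2.9  0.9 95.9] | shift before rot [ 3.5  2.8 95.8]
```

View pics/w11.png

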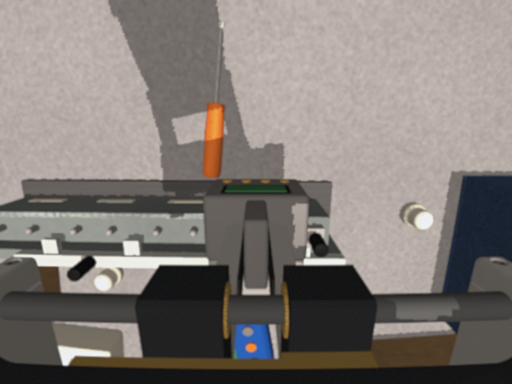

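Emit:
{"op": "move_arm", "data": {
  "rows": "3 1 10 -0.02 0.006 0.004; 0 0 30 0 0 0; 0 0 30 0 0 0; 0 0 15 0 0 0; 0 0 0 0 0 0; 0 0 0 0 0 0"
}}

```text
time_s: 16.62
ee_pos: [0.5104, 0.2019, 0.2359]
eef_rot: [3.137, -0.002, 1.667]
force: [0.4, 0.0, -1.9]
grip_width: 0.0135
```

```bash
python3 - <<'E'
from h import *
go(.5121,.1977,.215,np.pi/2+.09)
c=cam('scene');save(c,'s1.png',(180,130,380,270),4)
E
```

```text
rot [ 0.005  -0.0017  0.006 ] shift after rot [-4.4  1.3 20.9] | shift before rot [-4.4  1.2 20.9]
```

View pics/s1.png

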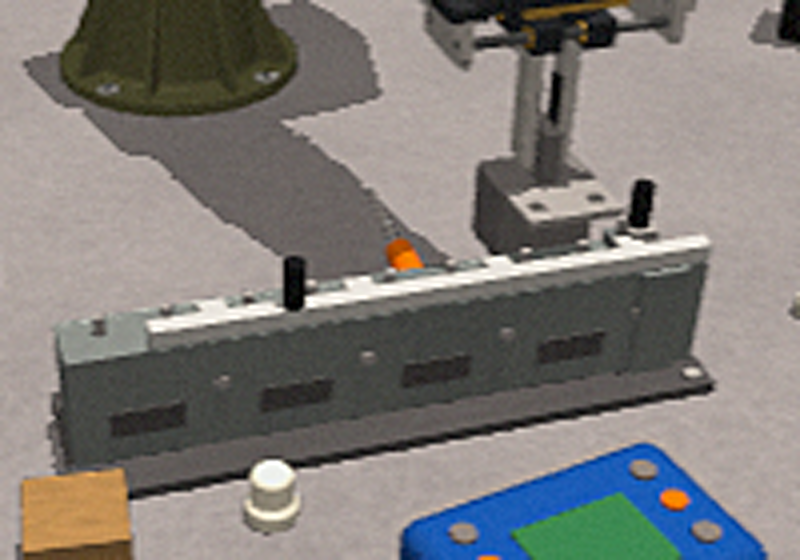

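Emit:
{"op": "move_arm", "data": {
  "rows": "-4 1 8 0.005 -0.002 0.006; 0 0 8 0 0 0; 0 0 0 0 0 0; 0 0 0 0 0 0"
}}

```text
time_s: 17.18
ee_pos: [0.5123, 0.1977, 0.22]
eef_rot: [3.14, 0.0, 1.66]
force: [0.3, -1.2, -1.7]
grip_width: 0.0138
```

```bash
python3 - <<'E'
from h import *
go(.5121,.1977,.215,np.pi/2+.09)
c=cam('scene');save(c,'s2.png',(270,140,380,220),7)
np.save('s2.npy',c,allow_pickle=True)
E
```

```text
rot [ 0.0015  0.0001 -0.0007] shift after rot [ 0.  -0.2  5. ] | shift before rot [ 0.  -0.2  5. ]
```

View pics/s2.png

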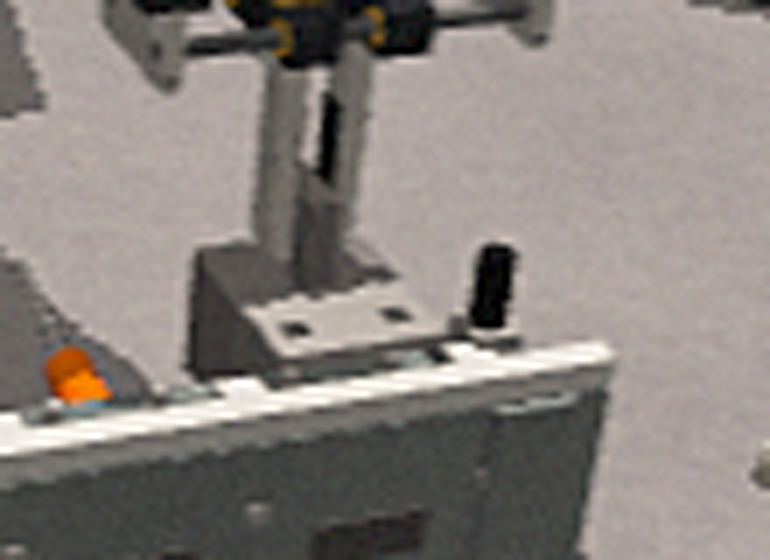

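Emit:
{"op": "move_arm", "data": {
  "rows": "0 0 6 0 0 0; 0 0 6 0 0 0; 0 0 2 0 0 0; 0 0 0 0 0 0"
}}

```text
time_s: 17.73
ee_pos: [0.5122, 0.1978, 0.2049]
eef_rot: [3.14, 0.0, 1.66]
force: [-0.5, -0.2, -2.4]
grip_width: 0.0139
```

```bash
python3 - <<'E'
from h import *
go(.5121,.1977,.194,np.pi/2+.09)
o=sensors.get_obs();print(o['force'],o['moment'])
c=cam('scene');save(c,'s3.png',(270,140,380,220),7)
E
```

```text
rot [ 0.0014  0.0001 -0.0006] shift after rot [-0.1 -0.1 10.9] | shift before rot [-0.1 -0.1 10.9]
[-0.47252057 -0.23265624 -2.39054973] [ 0.05864687  0.01610332 -0.01028793]
```

View pics/s3.png

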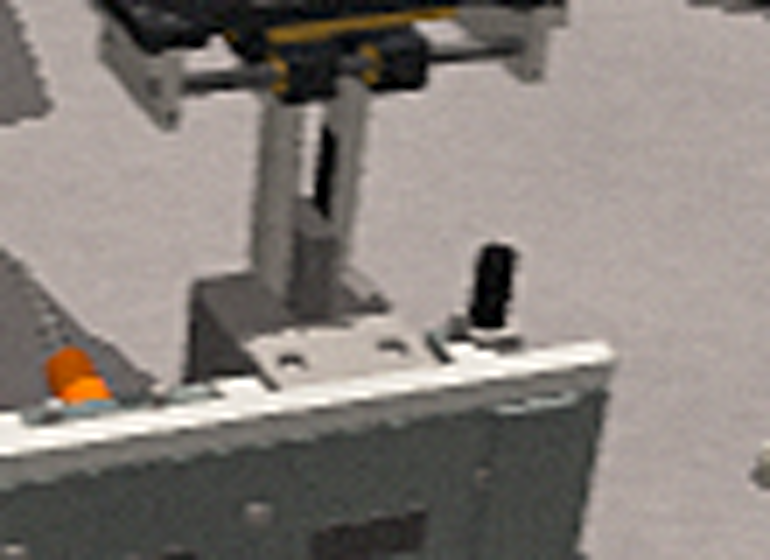

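Emit:
{"op": "move_arm", "data": {
  "rows": "0 0 4 0 0 0; 0 0 4 0 0 0; 0 0 2 0 0 0; 0 0 0 0 0 0"
}}

```text
time_s: 18.27
ee_pos: [0.5123, 0.1978, 0.1945]
eef_rot: [3.14, 0.0, 1.66]
force: [0.5, -0.7, -1.9]
grip_width: 0.0139
```

Emit:
{"op": "move_arm", "data": {
  "rows": "0 0 1.5 0 0 0; 0 0 1 0 0 0; 0 0 0 0 0 0"
}}

```text
time_s: 18.65
ee_pos: [0.5124, 0.1978, 0.1937]
eef_rot: [3.139, -0.0, 1.66]
force: [0.1, -0.4, -2.4]
grip_width: 0.0138
```

Emit:
{"op": "move_arm", "data": {
  "rows": "0 0 2.5 0 0 0; 0 0 2.5 0 0 0; 0 0 0 0 0 0"
}}

```text
time_s: 19.02
ee_pos: [0.5125, 0.1979, 0.1937]
eef_rot: [3.136, -0.0, 1.661]
force: [-0.5, 0.3, -2.4]
grip_width: 0.0136
```

Emit:
{"op": "move_arm", "data": {
  "rows": "0 0 0 0 0 0; 0 0 0 0 0 0; 0 0 0 0 0 0; 0 0 0 0 0 0",
  "grip": -0.45
}}

```text
time_s: 19.52
ee_pos: [0.5127, 0.1979, 0.1932]
eef_rot: [3.136, -0.0, 1.66]
force: [0.1, 0.3, 0.0]
grip_width: 0.0254
```

```bash
python3 - <<'E'
from h import *
o=sensors.get_obs();print(o['force'],o['grip_width'],o['ee_pos'])
c=cam('scene');save(c,'s4.png',(270,140,380,220),7)
c=cam('wrist');save(c,'w12.png')
E
```

```text
[0.07798291 0.29786729 0.02283836] 0.02535238476907102 [0.51270799 0.19793547 0.19324294]
```

View pics/s4.png

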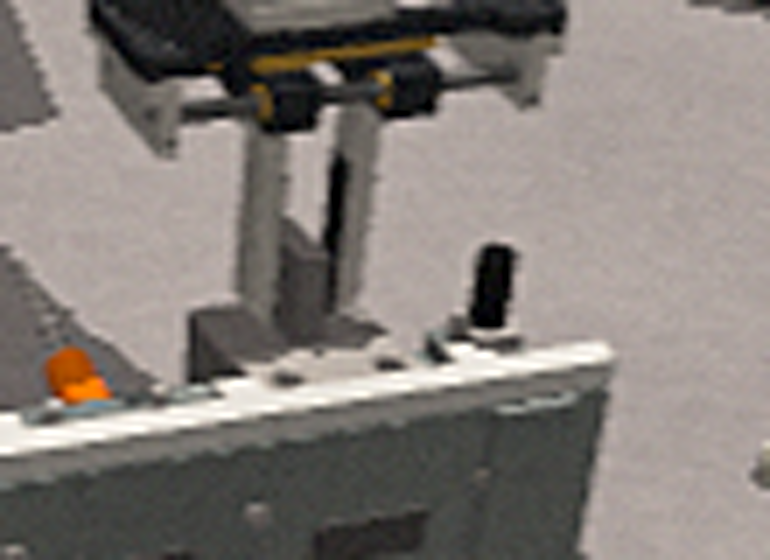

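View pics/w12.png

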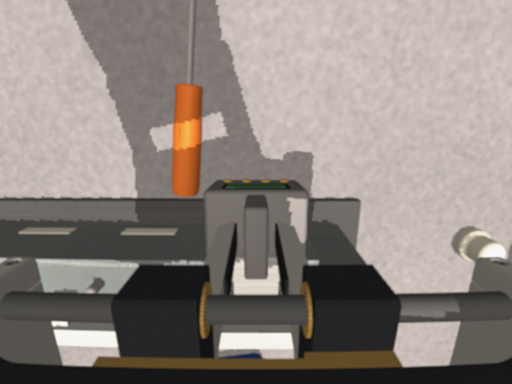

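Emit:
{"op": "move_arm", "data": {
  "rows": "0 0 -15 0 0 0; 0 0 -30 0 0 0; 0 0 -40 0 0 0; 0 -30 -20 0 0 0; 0 0 0 0 0 0"
}}

```text
time_s: 20.25
ee_pos: [0.4816, 0.1951, 0.3057]
eef_rot: [3.133, -0.001, 1.66]
force: [0.4, -0.3, -0.4]
grip_width: 0.0259
```

```bash
python3 - <<'E'
from h import *
print(sensors.get_obs()['ee_pos'])
c=cam('wrist');save(c,'w13.png')
W=pts(c)
np.save('w13.npy',c,allow_pickle=True)
c=cam('scene');save(c,'s5.png',(270,140,380,220),7)
E
```

```text
[0.48156809 0.19505156 0.30567117]
```

View pics/w13.png

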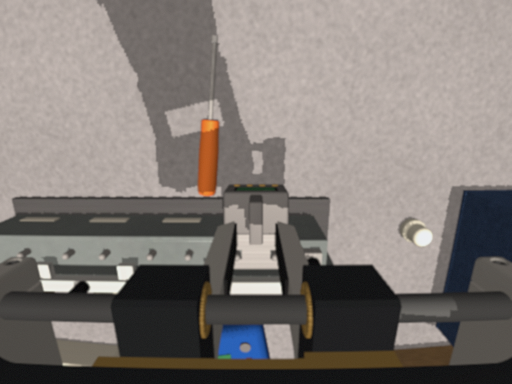

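View pics/s5.png

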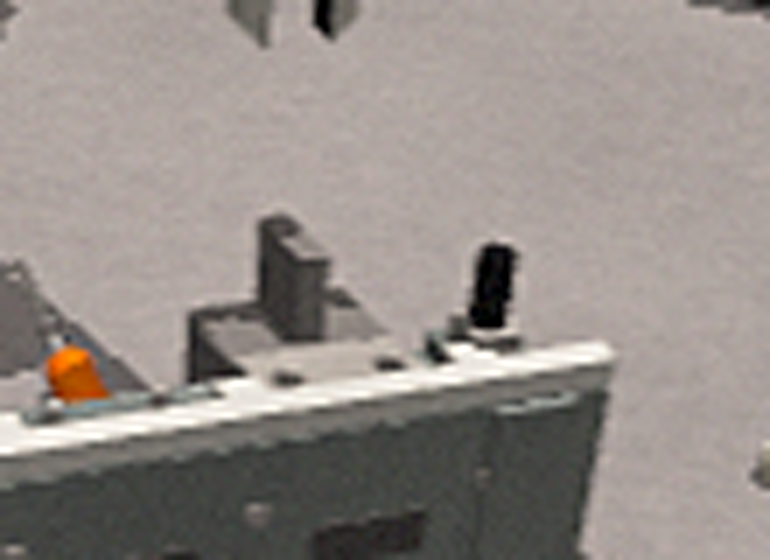

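```bash
python3 - <<'E'
from h import *
c=cam('top');W=pts(c);save(c,'t8.png',(120,150,440,290),2.4)
def rep(n,b,lo,hi):
    x0,y0,x1,y1=b;p=W[y0:y1,x0:x1].reshape(-1,3);m=(p[:,2]>lo)&(p[:,2]<hi);p=p[m];print(n,len(p),p.mean(0).round(4),cv2.minAreaRect((p[:,:2]*1000).astype(np.float32)))
rep('b',(332,222,376,268),.085,.11);rep('c',(380,206,418,250),.085,.11)
go(.391,-.231,.262,1.22)
E
```

```text
b 89 [ 0.3919 -0.2301  0.0984] ((391.8092346191406, -231.0918731689453), (14.708480834960938, 43.74484634399414), 70.97660827636719)
c 80 [ 0.4402 -0.3816  0.098 ] ((440.3924560546875, -381.9908142089844), (41.082679748535156, 14.454994201660156), 1.9059892892837524)
rot [ 0.0049 -0.0014  0.4399] shift after rot [-431.5   60.4   41. ] | shift before rot [-416.1 -129.3   40.2]
```

View pics/t8.png

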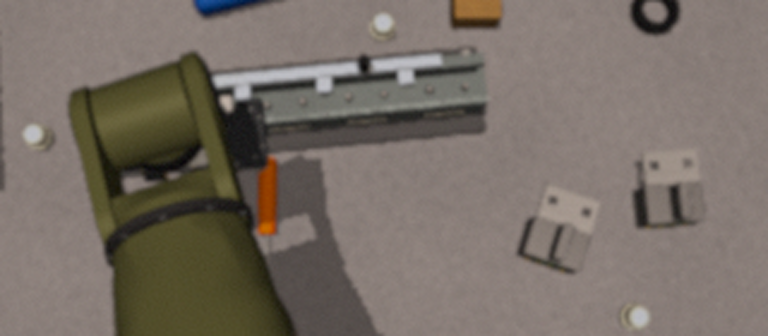

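Emit:
{"op": "move_arm", "data": {
  "rows": "0 0 0 0.005 0 0.15; 0 0 0 0 0 0.15; 0 0 0 0 0 0.14; -48 7 0 0 0 0; -48 7 0 0 0 0; -48 7 0 0 0 0; -48 7 0 0 0 0; -48 7 5 0 0 0; -48 7 5 0 0 0; -48 7 5 0 0 0; -48 7 10 0 0 0; -20 0 8 0 0 0; 0 0 0 0 0 0; 0 0 0 0 0 0",
  "grip": -0.2
}}

```text
time_s: 22.15
ee_pos: [0.3901, -0.2162, 0.2603]
eef_rot: [-3.124, 0.004, 1.203]
force: [-1.7, 0.1, 1.3]
grip_width: 0.0378
```

```bash
python3 - <<'E'
from h import *
go(.391,-.231,.262,1.22)
c=cam('wrist');cv2.imwrite('pics/w14.png',c['color']);np.save('w14.npy',c,allow_pickle=True)
save(c,'w14z.png',(195,150,315,270),5)
E
```

```text
rot [-0.0179  0.0043 -0.0175] shift after rot [-13.6   5.9  -1.7] | shift before rot [-13.5   6.1  -1.7]
```

View pics/w14.png

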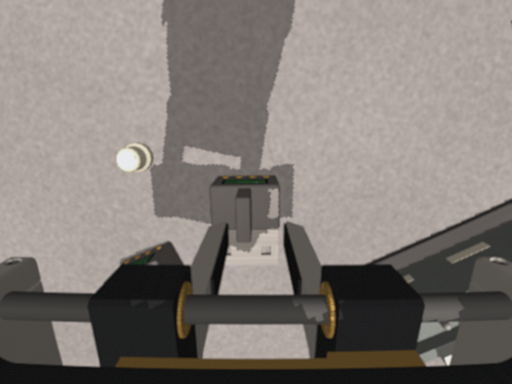

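Emit:
{"op": "move_arm", "data": {
  "rows": "-11 5 0 -0.018 0.004 0; 0 0 0 0 0 0; 0 0 0 0 0 0"
}}

```text
time_s: 22.58
ee_pos: [0.3917, -0.2279, 0.2608]
eef_rot: [3.139, 0.0, 1.205]
force: [-0.2, 0.3, 0.5]
grip_width: 0.0375
```

```bash
python3 - <<'E'
from h import *
print(sensors.get_obs()['ee_pos'],sensors.get_obs()['eef_rot'])
c=cam('wrist');np.save('w15.npy',c,allow_pickle=True)
save(c,'w15z.png',(195,155,315,265),5.4)
E
```

```text
[ 0.39172231 -0.22786165  0.26082007] [3.13907499e+00 3.33523221e-04 1.20525124e+00]
```

View pics/w15z.png

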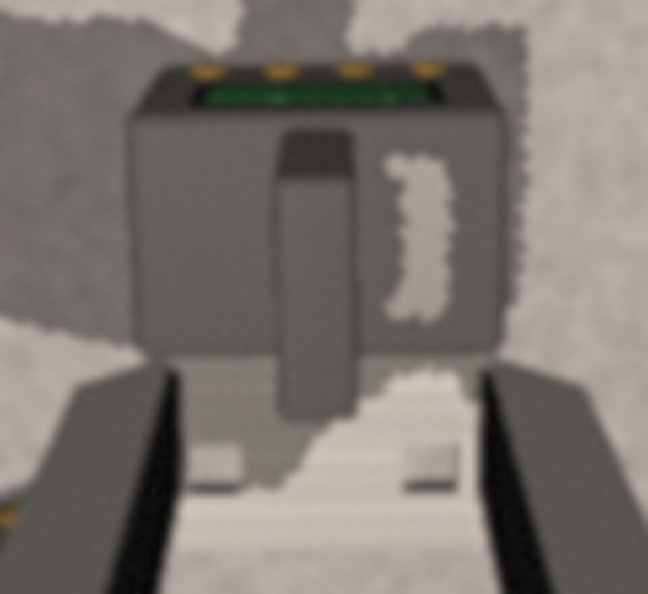

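```bash
cat > fit.py <<'E'
from h import *
def run(c,x0,y0,s,rib,holes,front,g0):
    z=lambda a:((a[0]+.5)/s-.5+x0,(a[1]+.5)/s-.5+y0)
    K=[(-22,-7,100),(-22,7,100),(22,7,100),(22,-7,100)]
    F=[(k,*z(a)) for k,a in zip(K,rib)]+[((48.5,-22,60),*z(holes[0])),((48.5,22,60),*z(holes[1])),((-25,-37,60),*z(front[0])),((-25,37,60),*z(front[1]))]
    p,r=mfit(c,F,g0);print('all',p.round(4),r.round(1).tolist())
    q,_=mfit(c,F[4:6],p);print('holes',q.round(4))
    print('hole mid world',modpt(q,(48.5,0,60)).round(4))
    return p,q
E
python3 - <<'E'
from fit import *
c=np.load('w15.npy',allow_pickle=True).item()
p,q=run(c,195,155,5.4,[(276,181),(352,178),(356,415),(278,417)],[(215.5,469),(430,467)],[(130,118),(502,113)],[.392,-.231,-.35])
go(q[0],q[1],.163,np.pi/2+p[2])
E
```

```text
all [ 0.3964 -0.2314 -0.35  ] [[-1.0, -0.6], [0.8, -0.3], [0.5, 1.9], [-0.1, 1.7], [-0.5, 0.3], [0.1, 0.1], [-1.9, -0.6], [1.7, -0.8]]
holes [ 0.3963 -0.2309 -0.3552]
hole mid world [ 0.4418 -0.2478  0.06  ]
rot [ 0.0026  0.0004 -0.0155] shift after rot [-1.3  5.3 97.8] | shift before rot [-1.2  5.1 97.8]
```

Emit:
{"op": "move_arm", "data": {
  "rows": "-1 5 0 0.003 0 -0.015; 0 0 30 0 0 0; 0 0 30 0 0 0; 0 0 18 0 0 0; 0 0 0 0 0 0; 0 0 0 0 0 0"
}}

```text
time_s: 23.38
ee_pos: [0.3979, -0.2312, 0.1821]
eef_rot: [3.14, 0.001, 1.225]
force: [-0.6, 0.0, 0.8]
grip_width: 0.0374
```

```bash
python3 - <<'E'
from h import *
go(.3963,-.2310,.163,np.pi/2-.352)
E
```

```text
rot [0.0014 0.001  0.006 ] shift after rot [-0.4 -1.5 19.1] | shift before rot [-0.4 -1.6 19.1]
```

Emit:
{"op": "move_arm", "data": {
  "rows": "-0.5 -1.5 10 0 0 0.006; 0 0 9 0 0 0; 0 0 0 0 0 0; 0 0 0 0 0 0"
}}

```text
time_s: 23.88
ee_pos: [0.3966, -0.2314, 0.163]
eef_rot: [3.138, 0.002, 1.219]
force: [-0.7, -1.1, -0.0]
grip_width: 0.0375
```

```bash
python3 - <<'E'
from h import *
go(.3963,-.2310,.163,np.pi/2-.352)
E
```

```text
rot [ 0.0034  0.0016 -0.0002] shift after rot [ 0.3 -0.5  0. ] | shift before rot [ 0.3 -0.5  0. ]
```

Emit:
{"op": "move_arm", "data": {
  "rows": "0 0 0 0.003 0 0; 0 0 0 0 0 0; 0 0 0 0 0 0; 0 0 0 0 0 0; 0 0 0 0 0 0",
  "grip": -1
}}

```text
time_s: 24.5
ee_pos: [0.3967, -0.2315, 0.1634]
eef_rot: [3.141, 0.002, 1.219]
force: [-0.2, -1.0, -0.6]
grip_width: 0.0139
```

```bash
python3 - <<'E'
from h import *
print(sensors.get_obs()['grip_width'])
go(.3963,-.2310,.163,np.pi/2-.352)
a=.0899;b=np.array([.5737+.05*np.sin(a),.0532-.05*np.cos(a)]);R=lambda x,y:np.array([x*np.cos(a)-y*np.sin(a),x*np.sin(a)+y*np.cos(a)])
t=b-R(.048,.0007);print(t)
b=np.array([.5737+.15*np.sin(a),.0532-.15*np.cos(a)]);print(b-R(.0483,.0007))
E
```

```text
0.013892383902031895
rot [ 0.0007  0.0018 -0.0002] shift after rot [ 0.4 -0.6  0.4] | shift before rot [ 0.4 -0.6  0.4]
[ 0.53044563 -0.00160465]
[ 0.53912474 -0.10122775]
```

Emit:
{"op": "move_arm", "data": {
  "rows": "0 0 -20 0 0 0; 0 0 -40 0 0 0; 0 0 -50 0 0 0; 0 0 -48 0 0 0; 0 0 0 0 0 -0.15; 0 0 0 0 0 -0.15; 0 0 0 0 0 -0.14; 0 0 0 0 0 0"
}}

```text
time_s: 25.5
ee_pos: [0.3957, -0.2303, 0.3246]
eef_rot: [-3.137, -0.002, 1.671]
force: [-0.5, 0.8, -4.4]
grip_width: 0.0131
```

```bash
python3 - <<'E'
from h import *
print(sensors.get_obs()['grip_width'])
go(.5304,-.0016,.3,np.pi/2+.09)
E
```

```text
0.01312430819790489
rot [-0.0043 -0.002   0.0098] shift after rot [215.7 154.8  24.6] | shift before rot [214.1 157.   24.3]
```

Emit:
{"op": "move_arm", "data": {
  "rows": "30 22 0 -0.004 -0.002 0.01; 45 32 0 0 0 0; 45 32 0 0 0 0; 45 32 0 0 0 0; 35 25 0 0 0 0; 8 6 10 0 0 0; 0 0 12 0 0 0; 0 0 0 0 0 0; 0 0 0 0 0 0"
}}

```text
time_s: 26.62
ee_pos: [0.5293, -0.006, 0.2989]
eef_rot: [-3.137, -0.0, 1.629]
force: [-0.0, -0.7, -2.7]
grip_width: 0.0134
```

```bash
python3 - <<'E'
from h import *
go(.5304,-.0016,.22,np.pi/2+.09)
E
```

```text
rot [-0.0049 -0.0004 -0.0315] shift after rot [ 4.3  1.5 78.9] | shift before rot [ 4.4  1.7 78.9]
```

Emit:
{"op": "move_arm", "data": {
  "rows": "4 1.5 0 -0.005 0 -0.031; 0 0 25 0 0 0; 0 0 25 0 0 0; 0 0 20 0 0 0; 0 0 0 0 0 0; 0 0 0 0 0 0"
}}

```text
time_s: 27.38
ee_pos: [0.5314, -0.0032, 0.2306]
eef_rot: [3.135, 0.001, 1.664]
force: [-0.7, -0.3, -3.8]
grip_width: 0.0135
```

```bash
python3 - <<'E'
from h import *
go(.5304,-.0016,.22,np.pi/2+.09)
E
```

```text
rot [0.0071 0.0006 0.003 ] shift after rot [ 1.7 -0.8 10.6] | shift before rot [ 1.7 -0.9 10.6]
```

Emit:
{"op": "move_arm", "data": {
  "rows": "1.7 -1 5 0.007 0 0.003; 0 0 6 0 0 0; 0 0 0 0 0 0; 0 0 0 0 0 0"
}}

```text
time_s: 27.88
ee_pos: [0.5306, -0.0015, 0.2207]
eef_rot: [3.139, 0.001, 1.661]
force: [-0.3, -0.5, -3.0]
grip_width: 0.0135
```

```bash
python3 - <<'E'
from h import *
go(.5304,-.0016,.195,np.pi/2+.09)
c=cam('scene');save(c,'s6.png',(200,140,320,240),6)
E
```

```text
rot [0.0023 0.001  0.0001] shift after rot [-0.  -0.2 25.7] | shift before rot [-0.  -0.3 25.7]
```

View pics/s6.png

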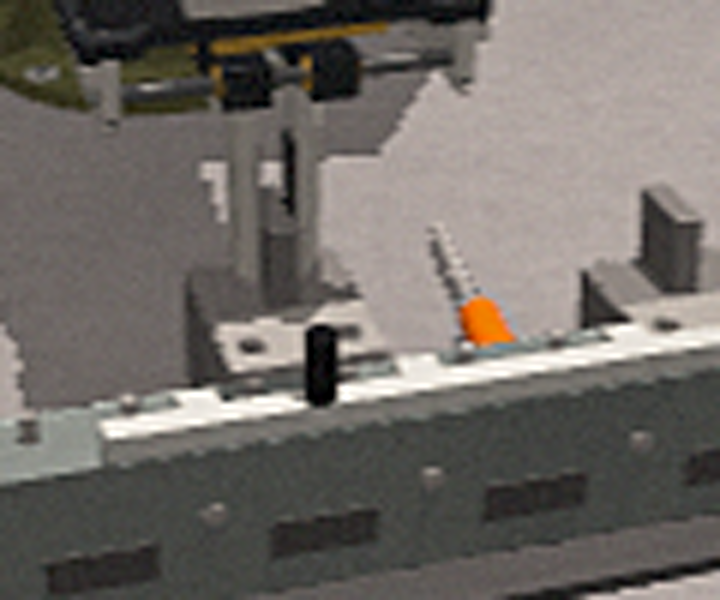

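Emit:
{"op": "move_arm", "data": {
  "rows": "0 0 6 0.002 0 0; 0 0 6 0 0 0; 0 0 3 0 0 0; 0 0 0 0 0 0"
}}

```text
time_s: 28.42
ee_pos: [0.5306, -0.0016, 0.2044]
eef_rot: [-3.141, 0.001, 1.661]
force: [0.2, -0.1, -3.0]
grip_width: 0.0136
```

```bash
python3 - <<'E'
from h import *
go(.5304,-.0016,.195,np.pi/2+.09)
c=cam('scene');save(c,'s7.png',(200,140,320,240),6)
E
```

```text
rot [-0.0002  0.0009  0.    ] shift after rot [ 0.  -0.2  9.4] | shift before rot [ 0.  -0.2  9.4]
```

View pics/s7.png

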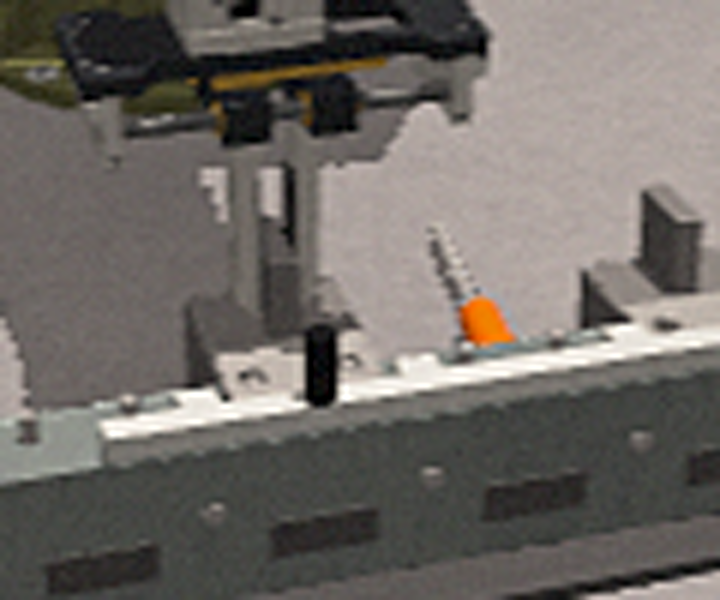

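Pins enter the holes freely (force unchanged, pin tops show in the holes). Continue down.

Emit:
{"op": "move_arm", "data": {
  "rows": "0 0 4 0 0 0; 0 0 4 0 0 0; 0 0 3 0 0 0; 0 0 2.5 0 0 0; 0 0 2.5 0 0 0"
}}

```text
time_s: 29.1
ee_pos: [0.5307, -0.0016, 0.1939]
eef_rot: [3.139, 0.002, 1.661]
force: [-18.4, -0.2, 30.0]
grip_width: 0.0137
```

Emit:
{"op": "move_arm", "data": {
  "rows": "0 0 0 0 0 0; 0 0 0 0 0 0; 0 0 0 0 0 0; 0 0 0 0 0 0",
  "grip": -0.45
}}

```text
time_s: 29.6
ee_pos: [0.5312, -0.0017, 0.1947]
eef_rot: [3.137, 0.002, 1.661]
force: [0.5, 0.3, 0.7]
grip_width: 0.0262
```

Emit:
{"op": "move_arm", "data": {
  "rows": "0 0 -15 0 0 0; 0 0 -30 0 0 0; 0 0 -40 0 0 0; 0 -30 -15 0 0 0; 0 0 0 0 0 0"
}}

```text
time_s: 30.22
ee_pos: [0.5002, -0.0043, 0.3015]
eef_rot: [3.135, 0.002, 1.661]
force: [-0.0, 0.4, 0.4]
grip_width: 0.0257
```

```bash
python3 - <<'E'
from h import *
go(.442,-.380,.262,1.59)
c=cam('scene');save(c,'s8.png',(80,130,380,270),2.6)
c=cam('top');W=pts(c);save(c,'t9.png',(320,190,440,290),5)
x0,y0,x1,y1=(375,200,425,255);p=W[y0:y1,x0:x1].reshape(-1,3);m=(p[:,2]>.085)&(p[:,2]<.11);p=p[m];print(len(p),p.mean(0).round(4))
E
```

```text
rot [0.0068 0.002  0.071 ] shift after rot [-374.5  -65.4   39.5] | shift before rot [-368.8  -92.1   39.7]
97 [ 0.4699 -0.347   0.098 ]
```

View pics/s8.png

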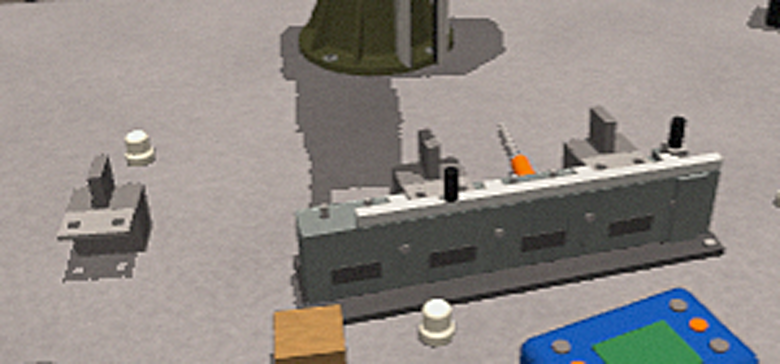

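View pics/t9.png

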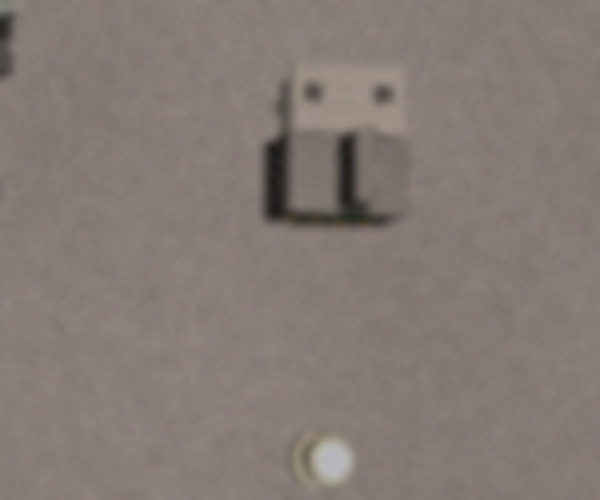

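```bash
python3 - <<'E'
from h import *
go(.471,-.347,.262,1.56)
E
```

```text
rot [0.0054 0.0017 0.101 ] shift after rot [-343.1  -26.4   38.1] | shift before rot [-338.6  -61.1   38.4]
```

Emit:
{"op": "move_arm", "data": {
  "rows": "0 0 0 0.005 0.002 0.1; -45 -3.5 0 0 0 0; -50 -4 0 0 0 0; -50 -4 0 0 0 0; -50 -4 5 0 0 0; -50 -4 5 0 0 0; -50 -4 10 0 0 0; -30 -3 10 0 0 0; 0 0 7 0 0 0; 0 0 0 0 0 0; 0 0 0 0 0 0",
  "grip": -0.2
}}

```text
time_s: 31.7
ee_pos: [0.4737, -0.3382, 0.2551]
eef_rot: [-3.133, -0.006, 1.561]
force: [-0.7, 0.4, 0.5]
grip_width: 0.0375
```

```bash
python3 - <<'E'
from h import *
go(.471,-.347,.262,1.56)
c=cam('wrist');cv2.imwrite('pics/w16.png',c['color'])
E
```

```text
rot [-0.0082 -0.0058  0.0009] shift after rot [-8.9 -2.6 -6.9] | shift before rot [-8.8 -2.7 -7. ]
```

View pics/w16.png

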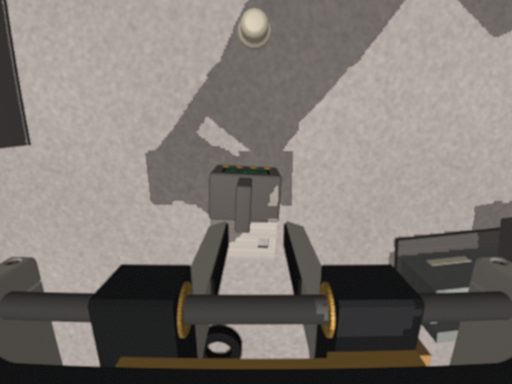

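Emit:
{"op": "move_arm", "data": {
  "rows": "-10 0 -6 -0.008 -0.006 0; 0 0 0 0 0 0; 0 0 0 0 0 0"
}}

```text
time_s: 32.12
ee_pos: [0.4742, -0.348, 0.2627]
eef_rot: [3.14, 0.002, 1.563]
force: [0.3, 0.9, 0.0]
grip_width: 0.0376
```

```bash
python3 - <<'E'
from h import *
print(sensors.get_obs()['ee_pos'],sensors.get_obs()['eef_rot'])
c=cam('wrist');np.save('w17.npy',c,allow_pickle=True)
save(c,'w17z.png',(195,155,315,265),5.4)
E
```

```text
[ 0.47423547 -0.34798846  0.26271977] [3.13964660e+00 1.89966729e-03 1.56251085e+00]
```

View pics/w17z.png

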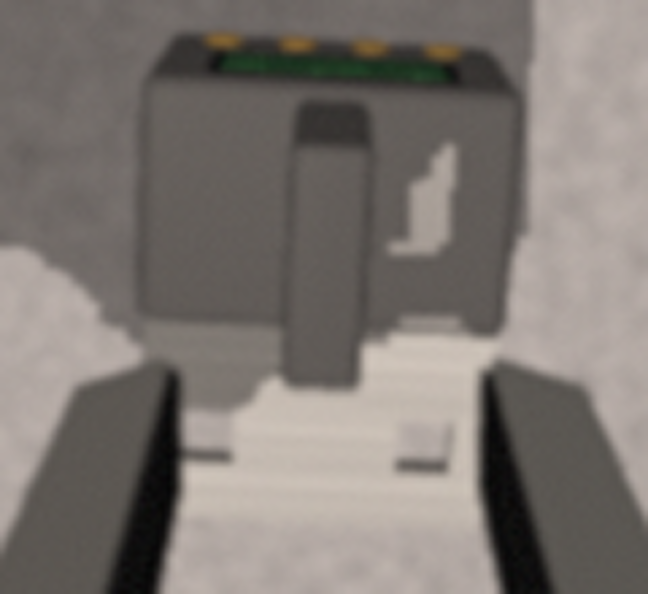

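```bash
python3 - <<'E'
from fit import *
c=np.load('w17.npy',allow_pickle=True).item()
p,q=run(c,195,155,5.4,[(293,146),(368,150),(358,388),(283,386)],[(207,437),(423,447)],[(143,82),(519,96)],[.471,-.347,-.03])
go(q[0],q[1],.163,np.pi/2+(p[2]+q[2])/2)
E
```

```text
all [ 0.4751 -0.3488 -0.0525] [[-0.9, -0.4], [1.0, -0.4], [0.4, 1.7], [-0.8, 1.4], [-0.0, 0.3], [0.2, 0.1], [-1.2, -1.1], [1.4, -0.5]]
holes [ 0.4749 -0.3486 -0.0574]
hole mid world [ 0.5233 -0.3514  0.06  ]
rot [0.0021 0.002  0.0467] shift after rot [-0.6  0.6 99.8] | shift before rot [-0.4  0.4 99.8]
```

Emit:
{"op": "move_arm", "data": {
  "rows": "0 0 10 0.002 0.002 0.047; 0 0 30 0 0 0; 0 0 30 0 0 0; 0 0 18 0 0 0; 0 0 0 0 0 0; 0 0 0 0 0 0"
}}

```text
time_s: 32.92
ee_pos: [0.4749, -0.3481, 0.1742]
eef_rot: [3.139, 0.002, 1.514]
force: [0.0, 0.0, -0.5]
grip_width: 0.0376
```

```bash
python3 - <<'E'
from h import *
go(.4749,-.3486,.163,np.pi/2-.055)
E
```

```text
rot [ 0.0023  0.0016 -0.0017] shift after rot [-0.4  0.1 11.2] | shift before rot [-0.4  0.  11.2]
```

Emit:
{"op": "move_arm", "data": {
  "rows": "0 0 6 0.002 0.002 -0.002; 0 0 5 0 0 0; 0 0 0 0 0 0; 0 0 0 0 0 0"
}}

```text
time_s: 33.42
ee_pos: [0.4754, -0.3485, 0.1644]
eef_rot: [3.139, 0.001, 1.516]
force: [0.8, 0.5, 0.2]
grip_width: 0.0375
```

Emit:
{"op": "move_arm", "data": {
  "rows": "0 0 0 0 0 0; 0 0 0 0 0 0; 0 0 0 0 0 0; 0 0 0 0 0 0; 0 0 0 0 0 0",
  "grip": -1
}}

```text
time_s: 34.05
ee_pos: [0.4754, -0.3486, 0.1646]
eef_rot: [3.139, 0.001, 1.516]
force: [-0.7, -0.7, -0.5]
grip_width: 0.0135
```

```bash
python3 - <<'E'
from h import *
go(.4749,-.3486,.163,np.pi/2-.055)
E
```

```text
rot [0.0028 0.0014 0.0004] shift after rot [-0.  -0.5  1.6] | shift before rot [-0.  -0.5  1.6]
```

Emit:
{"op": "move_arm", "data": {
  "rows": "0 0 -20 0 0 0; 0 0 -40 0 0 0; 0 0 -50 0 0 0; 0 0 -48 0 0 0; 0 0 0 0 0 -0.07; 0 0 0 0 0 -0.075; 0 0 0 0 0 0"
}}

```text
time_s: 34.92
ee_pos: [0.4742, -0.3476, 0.3245]
eef_rot: [-3.139, -0.004, 1.665]
force: [-0.1, 0.8, -3.0]
grip_width: 0.0136
```

```bash
python3 - <<'E'
from h import *
print(sensors.get_obs()['grip_width'])
go(.5394,-.1012,.3,np.pi/2+.09)
E
```

```text
0.013589020489309683
rot [-0.0026 -0.0036  0.0039] shift after rot [239.5  87.1  24.5] | shift before rot [239.1  88.1  25.1]
```

Emit:
{"op": "move_arm", "data": {
  "rows": "30 11 0 -0.003 -0.003 0.004; 45 16 0 0 0 0; 45 16 0 0 0 0; 45 17 0 0 0 0; 40 15 0 0 0 0; 25 8 10 0 0 0; 6 2 12 0 0 0; 0 0 0 0 0 0; 0 0 0 0 0 0"
}}

```text
time_s: 36.05
ee_pos: [0.5392, -0.099, 0.2981]
eef_rot: [-3.135, -0.004, 1.643]
force: [0.2, -0.4, -2.5]
grip_width: 0.0136
```

```bash
python3 - <<'E'
from h import *
go(.5394,-.1012,.222,np.pi/2+.09)
E
```

```text
rot [-0.0063 -0.0039 -0.0177] shift after rot [-2.3  0.  76.1] | shift before rot [-2.5  0.5 76.1]
```

Emit:
{"op": "move_arm", "data": {
  "rows": "-2 0 0 -0.006 -0.004 -0.018; 0 0 25 0 0 0; 0 0 25 0 0 0; 0 0 18 0 0 0; 0 0 0 0 0 0; 0 0 0 0 0 0"
}}

```text
time_s: 36.8
ee_pos: [0.5396, -0.1055, 0.2313]
eef_rot: [3.136, 0.003, 1.66]
force: [0.1, -0.4, -4.1]
grip_width: 0.0137
```

```bash
python3 - <<'E'
from h import *
go(.5394,-.1012,.222,np.pi/2+.09)
E
```

```text
rot [ 0.0054  0.0032 -0.001 ] shift after rot [4.3 0.1 9.3] | shift before rot [4.3 0.1 9.2]
```

Emit:
{"op": "move_arm", "data": {
  "rows": "4.3 0 5 0.005 0.003 0; 0 0 5 0 0 0; 0 0 0 0 0 0; 0 0 0 0 0 0"
}}

```text
time_s: 37.3
ee_pos: [0.5397, -0.1011, 0.2223]
eef_rot: [3.139, 0.001, 1.66]
force: [0.4, 0.0, -3.3]
grip_width: 0.014
```

```bash
python3 - <<'E'
from h import *
go(.5394,-.1012,.2056,np.pi/2+.09)
c=cam('scene');save(c,'s9.png',(170,140,290,240),6)
E
```

```text
rot [ 0.0026  0.0008 -0.0009] shift after rot [-0.1 -0.3 16.7] | shift before rot [-0.1 -0.3 16.7]
```

View pics/s9.png

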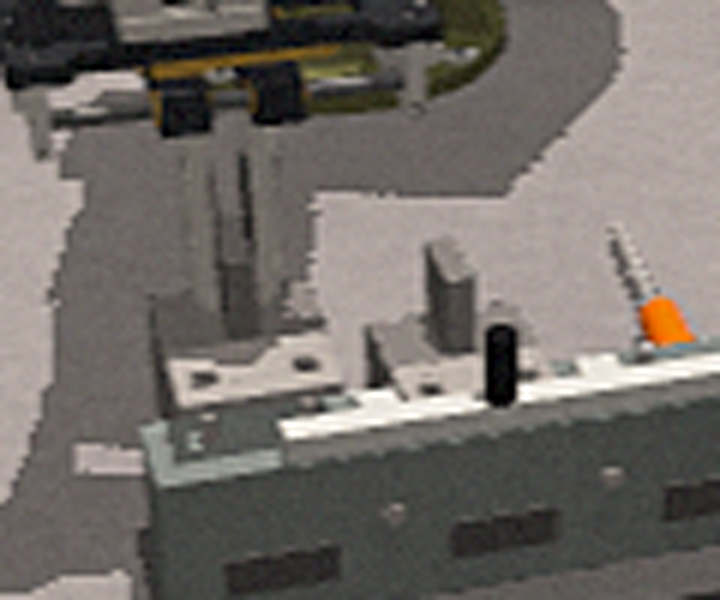

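Holes at about (203,378),(305,363) sit over the pins at (207,425),(308,405). Descend.

Emit:
{"op": "move_arm", "data": {
  "rows": "0 0 6 0.002 0 0; 0 0 6 0 0 0; 0 0 4 0 0 0; 0 0 0 0 0 0"
}}

```text
time_s: 37.85
ee_pos: [0.5396, -0.1012, 0.2049]
eef_rot: [-3.142, 0.001, 1.66]
force: [-0.4, -0.2, -3.9]
grip_width: 0.0135
```

```bash
python3 - <<'E'
from h import *
go(.5394,-.1012,.1956,np.pi/2+.09)
c=cam('scene');save(c,'s10.png',(170,140,290,240),6)
E
```

```text
rot [-0.0001  0.0007 -0.0009] shift after rot [-0.  -0.2  9.3] | shift before rot [-0.  -0.2  9.3]
```

View pics/s10.png

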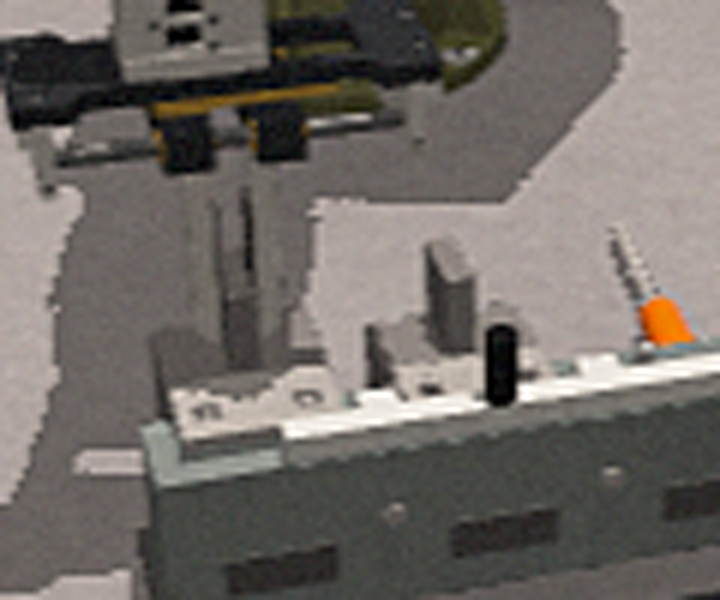

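Emit:
{"op": "move_arm", "data": {
  "rows": "0 0 4 0 0 0; 0 0 4 0 0 0; 0 0 2.5 0 0 0; 0 0 2.5 0 0 0"
}}

```text
time_s: 38.4
ee_pos: [0.5397, -0.1013, 0.1953]
eef_rot: [3.14, 0.001, 1.66]
force: [-20.4, 4.1, 36.5]
grip_width: 0.0139
```

Emit:
{"op": "move_arm", "data": {
  "rows": "0 0 0 0 0 0; 0 0 0 0 0 0; 0 0 0 0 0 0; 0 0 0 0 0 0",
  "grip": -0.45
}}

```text
time_s: 38.9
ee_pos: [0.5402, -0.1014, 0.1962]
eef_rot: [3.138, 0.002, 1.66]
force: [-0.4, 0.2, 1.2]
grip_width: 0.0259
```

Emit:
{"op": "move_arm", "data": {
  "rows": "0 0 -15 0 0 0; 0 0 -30 0 0 0; 0 0 -40 0 0 0; 0 -20 -15 0 0 0; 0 0 0 0 0 0"
}}

```text
time_s: 39.52
ee_pos: [0.5196, -0.1029, 0.3029]
eef_rot: [3.136, 0.003, 1.66]
force: [-0.2, 0.2, -0.3]
grip_width: 0.0258
```

```bash
python3 - <<'E'
from h import *
go(.61,.008,.28,1.66)
c=cam('scene');save(c,'s11.png',(170,130,370,260),4);np.save('s11.npy',c,allow_pickle=True)
c=cam('wrist');cv2.imwrite('pics/w18.png',c['color'])
E
```

```text
rot [ 0.0058  0.0029 -0.0001] shift after rot [102.5  99.9  22.9] | shift before rot [102.5  99.8  23.2]
```

View pics/s11.png

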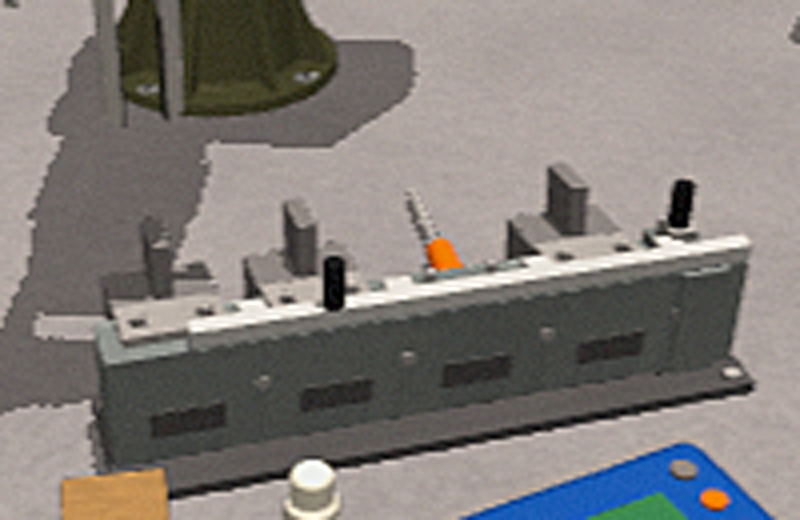

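View pics/w18.png

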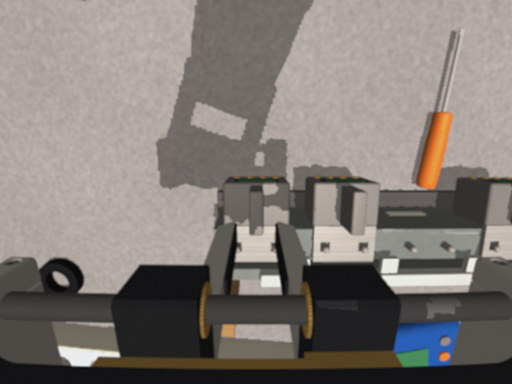

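Emit:
{"op": "move_arm", "data": {
  "rows": "40 40 0 0.006 0.003 0; 40 40 0 0 0 0; 20 18 0 0 0 0; 0 0 20 0 0 0; 0 0 0 0 0 0; 0 0 0 0 0 0",
  "grip": -0.2
}}

```text
time_s: 40.38
ee_pos: [0.6132, 0.0095, 0.2759]
eef_rot: [-3.133, -0.002, 1.659]
force: [0.2, -0.1, 0.4]
grip_width: 0.0374
```

```bash
python3 - <<'E'
from h import *
go(.61,.0075,.207,1.66)
c=cam('wrist');cv2.imwrite('pics/w19.png',c['color'])
E
```

```text
rot [-0.0088 -0.0019 -0.0009] shift after rot [-1.8 -3.3 68.9] | shift before rot [-1.9 -2.7 68.9]
```

View pics/w19.png

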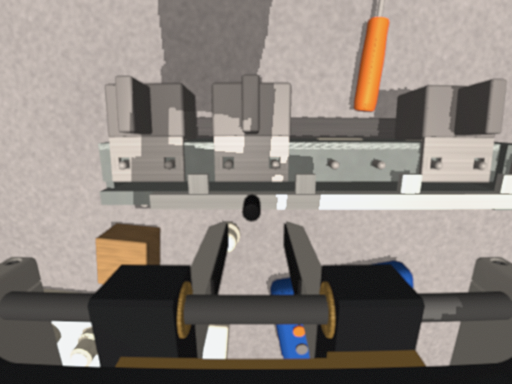

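```bash
python3 - <<'E'
from h import *
c=cam('wrist');k=atz(c,[[252,213]],.141)[0];print(k)
go(k[0],k[1],.207,1.66)
save(c,'w19z.png',(90,60,512,220),1.9)
E
```

```text
[0.61057208 0.00675515 0.141     ]
rot [-0.0086 -0.0019 -0.0011] shift after rot [-2.4 -2.7 69. ] | shift before rot [-2.5 -2.1 69. ]
```

View pics/w19z.png

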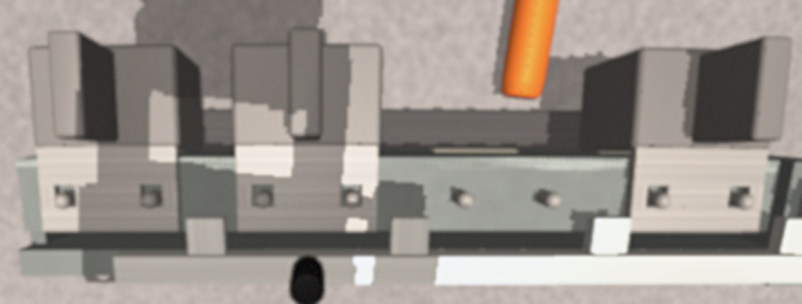

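Emit:
{"op": "move_arm", "data": {
  "rows": "-2.5 -2 20 -0.009 -0.002 0; 0 0 30 0 0 0; 0 0 18 0 0 0; 0 0 0 0 0 0; 0 0 0 0 0 0"
}}

```text
time_s: 41.1
ee_pos: [0.6121, 0.0054, 0.2105]
eef_rot: [3.135, 0.001, 1.657]
force: [0.8, -0.2, -0.8]
grip_width: 0.0376
```

Emit:
{"op": "move_arm", "data": {
  "rows": "0 0 0 0 0 0; 0 0 0 0 0 0; 0 0 0 0 0 0; 0 0 0 0 0 0",
  "grip": -1,
  "newtons": 25
}}

```text
time_s: 41.6
ee_pos: [0.6126, 0.0055, 0.2123]
eef_rot: [3.132, 0.001, 1.657]
force: [0.0, 0.1, -2.1]
grip_width: 0.0154
```

Emit:
{"op": "move_arm", "data": {
  "rows": "-7 0 0 0 0 0; -8 0 0 0 0 0; -8 0 0 0 0 0; -8 0 0 0 0 0; 0 0 0 0 0 0"
}}

```text
time_s: 42.22
ee_pos: [0.6155, -0.0277, 0.2123]
eef_rot: [3.132, 0.001, 1.657]
force: [0.8, -1.0, -1.1]
grip_width: 0.0155
```

Emit:
{"op": "move_arm", "data": {
  "rows": "-7 0 0 0 0 0; -6 0 0 0 0 0; -6 0 0 0 0 0; -5 0 0 0 0 0"
}}

```text
time_s: 42.72
ee_pos: [0.6172, -0.0457, 0.212]
eef_rot: [3.134, -0.014, 1.659]
force: [-4.7, 45.3, 4.0]
grip_width: 0.0153
```

Emit:
{"op": "move_arm", "data": {
  "rows": "0 0 0 0 0 0; 0 0 0 0 0 0; 0 0 0 0 0 0; 0 0 0 0 0 0",
  "grip": -0.2
}}

```text
time_s: 43.22
ee_pos: [0.6173, -0.0463, 0.2124]
eef_rot: [3.133, -0.013, 1.659]
force: [0.7, 0.1, 0.4]
grip_width: 0.0377
```

```bash
python3 - <<'E'
from h import *
go(.58,.12,.285,1.66)
E
```

```text
rot [ 0.0081 -0.0133 -0.0006] shift after rot [169.  -22.3 -72.6] | shift before rot [169.9 -21.8 -70.5]
```

Emit:
{"op": "move_arm", "data": {
  "rows": "0 0 -25 0.008 -0.013 0; 0 0 -45 0 0 0; 45 -6 0 0 0 0; 45 -6 0 0 0 0; 45 -6 0 0 0 0; 30 -4 0 0 0 0; 0 0 0 0 0 0; 0 0 0 0 0 0"
}}

```text
time_s: 44.22
ee_pos: [0.5801, 0.117, 0.2848]
eef_rot: [3.141, 0.002, 1.655]
force: [-0.4, -0.5, 0.7]
grip_width: 0.0375
```

```bash
python3 - <<'E'
from h import *
c=cam('wrist');cv2.imwrite('pics/w20.png',c['color']);np.save('w20.npy',c,allow_pickle=True)
go(.552,.265,.28,1.66)
E
```

```text
rot [ 0.0006  0.0015 -0.0052] shift after rot [150.  -14.8   4.8] | shift before rot [150.  -15.6   4.5]
```

View pics/w20.png

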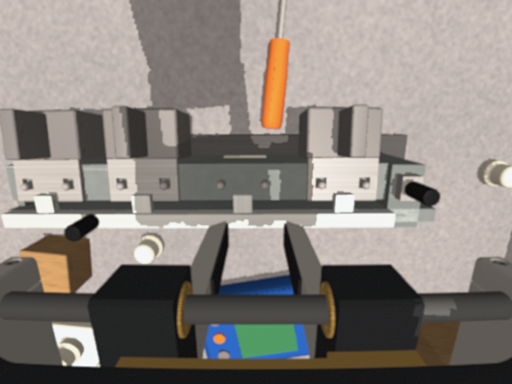

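Emit:
{"op": "move_arm", "data": {
  "rows": "45 -5 0 0 0 -0.005; 45 -5 0 0 0 0; 45 -5 0 0 0 0; 12 0 3 0 0 0; 0 0 0 0 0 0; 0 0 0 0 0 0"
}}

```text
time_s: 45.02
ee_pos: [0.5551, 0.2584, 0.2808]
eef_rot: [3.141, 0.003, 1.65]
force: [0.5, 0.0, 0.8]
grip_width: 0.0379
```

```bash
python3 - <<'E'
from h import *
c=cam('wrist');cv2.imwrite('pics/w21.png',c['color']);np.save('w21.npy',c,allow_pickle=True)
go(.553,.2655,.208,1.66)
E
```

```text
rot [ 0.0004  0.0028 -0.0099] shift after rot [ 7.4 -1.5 72.8] | shift before rot [ 7.5 -1.6 72.8]
```

View pics/w21.png

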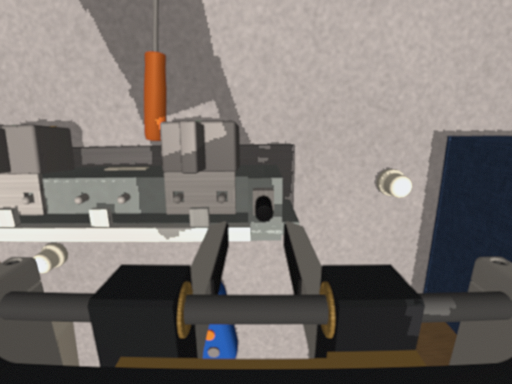

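Emit:
{"op": "move_arm", "data": {
  "rows": "7 -1.5 10 0 0.003 -0.01; 0 0 30 0 0 0; 0 0 30 0 0 0; 0 0 0 0 0 0; 0 0 0 0 0 0"
}}

```text
time_s: 45.7
ee_pos: [0.5537, 0.2636, 0.2088]
eef_rot: [3.14, -0.001, 1.659]
force: [0.4, 0.2, 0.3]
grip_width: 0.0376
```

Emit:
{"op": "move_arm", "data": {
  "rows": "0 0 0 0 0 0; 0 0 0 0 0 0; 0 0 0 0 0 0; 0 0 0 0 0 0",
  "grip": -1
}}

```text
time_s: 46.2
ee_pos: [0.554, 0.2645, 0.211]
eef_rot: [3.137, -0.003, 1.659]
force: [2.6, -0.7, -4.9]
grip_width: 0.0157
```

Emit:
{"op": "move_arm", "data": {
  "rows": "0 7 0 0 0 0; 0 8 0 0 0 0; 0 8 0 0 0 0; 0 6 0 0 0 0; 0 0 0 0 0 0"
}}

```text
time_s: 46.82
ee_pos: [0.5849, 0.2672, 0.2109]
eef_rot: [3.138, -0.003, 1.659]
force: [-0.6, 1.3, -1.9]
grip_width: 0.0151
```

Emit:
{"op": "move_arm", "data": {
  "rows": "0 4 0 0 0 0; 0 4 0 0 0 0; 0 4 0 0 0 0"
}}

```text
time_s: 47.2
ee_pos: [0.5909, 0.2682, 0.2104]
eef_rot: [-3.122, 0.0, 1.66]
force: [-28.5, -5.9, 10.4]
grip_width: 0.0156
```

Hit the stop (about −28 N). Release, retreat and check.

Emit:
{"op": "move_arm", "data": {
  "rows": "0 0 0 0 0 0; 0 0 0 0 0 0; 0 0 0 0 0 0; 0 0 -25 -0.02 0 0; 0 0 -45 0 0 0; -40 -20 0 0 0 0; -40 -30 -20 0 0 0; 0 -30 -30 0 0 0; 0 0 0 0 0 0; 0 0 0 0 0 0",
  "grip": -0.2
}}

```text
time_s: 48.45
ee_pos: [0.5176, 0.1785, 0.3446]
eef_rot: [3.121, -0.001, 1.66]
force: [-0.3, -0.5, 0.2]
grip_width: 0.0381
```

```bash
python3 - <<'E'
from h import *
c=cam('wrist');cv2.imwrite('pics/w22.png',c['color']);np.save('w22.npy',c,allow_pickle=True)
print(tcp()[:3,3])
c=cam('scene');save(c,'s12.png',(170,130,370,260),4)
c=cam('top');save(c,'t12.png',(20,60,512,384),1.6)
E
```

```text
[0.51774268 0.17861838 0.34466814]
```

View pics/w22.png

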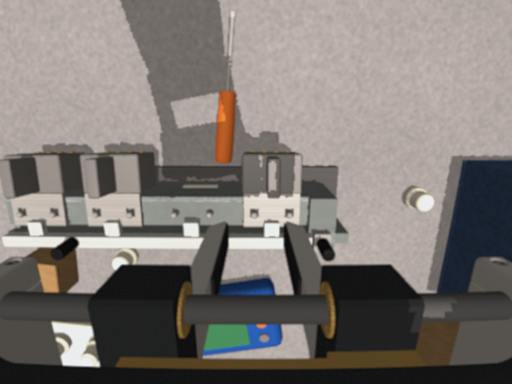

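View pics/s12.png

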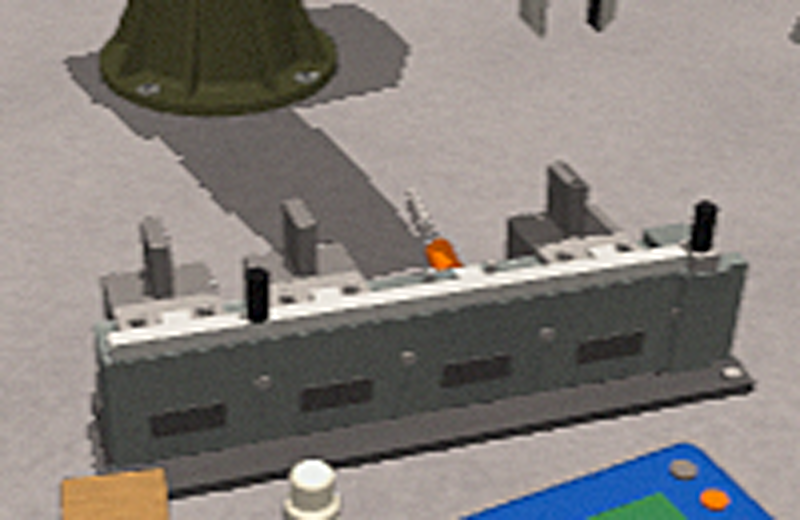

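View pics/t12.png

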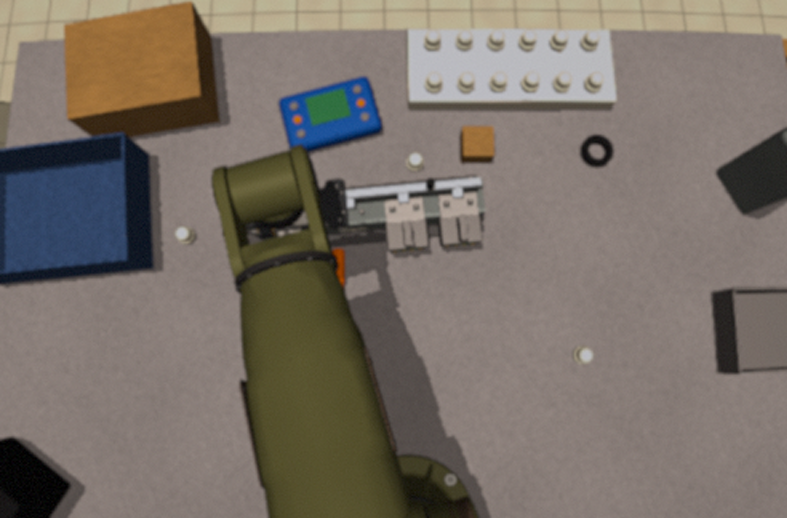

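Emit:
{"op": "move_arm", "data": {
  "rows": "0 -40 0 0.02 0 0; 0 -40 0 0 0 0; 0 -40 0 0 0 0; 0 -20 0 0 0 0; 45 0 0 0 0 0; 45 0 0 0 0 0; 45 0 0 0 0 0; 45 0 0 0 0 0; 0 0 0 0 0 0; 0 0 0 0 0 0"
}}

```text
time_s: 49.85
ee_pos: [0.3599, 0.3521, 0.3349]
eef_rot: [-3.127, 0.005, 1.661]
force: [0.2, -1.6, 0.5]
grip_width: 0.0376
```

```bash
python3 - <<'E'
from h import *
c=cam('top');W=pts(c);save(c,'t13.png',(120,150,440,290),2.4)
for b in((165,165,200,215),(270,160,310,200)):
    x0,y0,x1,y1=b;p=W[y0:y1,x0:x1].reshape(-1,3);p=p[(p[:,2]>.12)&(p[:,2]<.16)];p=p[p[:,0]>.57];print(len(p),p.mean(0).round(4))
P=W[150:260,160:340].reshape(-1,3)
a=.0899;O=np.array([.5705,.0525]);R=np.array([[np.cos(a),-np.sin(a)],[np.sin(a),np.cos(a)]])
L=np.c_[(P[:,:2]-O)@R,P[:,2]]
for y in(-.15,-.05,.05,.15):
    m=(abs(L[:,1]-y)<.033)&(L[:,0]>-.015)&(L[:,0]<-.005)&(L[:,2]<.12);m2=(abs(L[:,1]-y)<.012)&(L[:,0]>-.075)&(L[:,0]<-.02)&(L[:,2]>.115)
    print(y,m.sum(),np.median(L[m,2]).round(4),m2.sum(),L[m2].mean(0).round(4))
E
```

```text
33 [0.5832 0.2663 0.1367]
33 [ 0.6106 -0.0441  0.1373]
-0.15 74 0.0922 83 [-0.0534 -0.1498  0.1272]
-0.05 72 0.0918 77 [-0.054  -0.0501  0.128 ]
0.05 75 0.0854 0 [nan nan nan]
0.15 78 0.0916 79 [-0.0539  0.1496  0.1275]<stdin>:10: RuntimeWarning: Mean of empty slice.
  ret = um.true_divide(
```

View pics/t13.png

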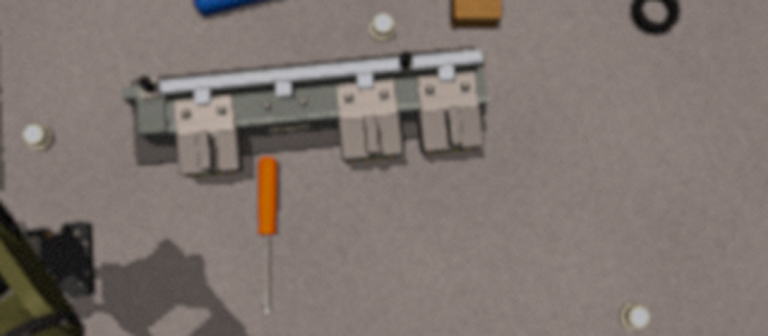

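The knobs are back at their starting positions within 1 mm, and the flange tops sit about 6 mm above the rail, flat. Handing in.

```bash
python3 -c "
from station import ctrl
print(ctrl.hand_in())"
```

```text
the job is handed in; nothing more can be done
None
```

The job is done and handed in at about 50 s. I pulled the lock bolt out and slid the retainer fully open. The three modules present went onto bays 3, 1 and 0. I then closed the retainer over the flanges and pushed the bolt home. There was no fourth module in any view. One module had been knocked about 4 cm aside during the run, so I measured it again before gripping it.

- **Modules:** the last camera check puts the flange tops at about 92 mm, 6 mm above the empty rail, so they lie flat. The pins show through all the holes. The ribs are centred on their bays to within 1 mm.
- **Retainer and bolt:** both knobs are back at their closed positions from the start, within 1 mm. Each slide was driven against its stop.
- **Other things on the table:** they look unmoved in the top view.
- **Forces:** the end-stop pushes read up to about 45 N at the wrist. They were made with the fingers on the knobs, and I saw no contact by the gripper's body.

No check failed. The top and wrist cameras disagreed by about 3–5 mm on the rack's x position. I got round that by measuring the holes and the pins with the wrist camera from matching positions.

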